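# Clear the kettle off the boiling ring and hold its terminal cover ready for the screws

### The arm

A 6-joint arm with a two-finger parallel gripper is mounted at the origin on the work surface. World frame = base frame: x ahead of the robot, y to its left, z up, the work surface at z = 0. Lengths are in m, angles in degrees, forces in N, time in s.
With the tool pointing down it reaches from about 0.3 to 0.825 m from the base axis. Payload 5.4 kg.
Tool frame: the origin (TCP) lies midway between the tips of the shut fingers; the grasp point (between the pads) lies 19 mm behind it; z points along the fingers, y is the direction in which the jaws open and shut (so a half turn about z gives the same grasp; the last joint's range is limited). The gripper opens to 92 mm and grips with 3 to 60 N. Pads are 20 mm wide; open, the fingers measure 128 mm over their backs; the gripper's body (75 mm by 189 mm) begins 69 mm behind the grasp point.
Start: joints at [-12.038, 9.076, 91.501, -0, 79.423, -12.038], TCP at [0.575, -0, 0.181] pointing down, gripper open.
Joint ranges: [-166.64, 166.64], [-54.1, 131.32], [10.49, 154.53], [-73.88, 253.88], [9.74, 151.15], [-171.62, 171.62]. Speed limits (degrees/s): [147.25, 147.25, 180, 180, 180, 180].

### API

Orientations are given as a 3x3 rotation matrix whose columns are the frame's x, y, z axes.
In Python, from station import ctrl, optics, ticket gives the robot as it stands.
- The arm moves only by the tool arm_command, never from a script. Its argument "steps" is a list of rows, each an object of numbers: "gripper": the finger opening in mm, from 0 to 91.9; "dx", "dy", "dz": the shift along the tool's x, y, z in mm; "twist": the turn about the tool's z in rad. A call has 1 to 20 rows; each row shifts and turns the commanded pose from where the row before left it, along the tool's axes as they then stand; what a row does not reach is not made up. A row lasts 1/10 s, in which the tool goes at most 50 mm and 8.59 degrees, less where a joint would pass 70% of its speed; a pose out of reach is approached as far as the arm can. A call with a gripper value outside its range is refused whole. The fingers move at their own pace and stop on an object; "grip_force" is the grip in N (left out, the last holds). Time passes only in rows, so rows that do not move let the fingers close. It gives the time, the measured TCP pose, the force and the opening at its end, in the units of the state.
- ctrl.get_obs(): the state, without advancing time (a new reading comes with each control period).
- optics.grab_frame(name): name is "scene" or "side" or "wrist"; returns a dict with "pixels" (400x640x3 uint8, red, green, blue), "range_z" (400x640 float32, m along the optical axis (not along the pixel's ray), 0 where there is no reading), "K" (3x3 intrinsics, pixels), "R" (3x3) and "t" (3): a world point X has camera coordinates R X + t. Camera axes: x right, y down, z forward; pixel columns grow to the right and rows downward; lengths in m; the calibration is good to about 2 mm. A picture is of the moment at which its call begins.
- ticket.hand_in(): hands the job in, once; it reports no verdict.
Trained networks look in a picture, given as the dict that the camera call returned (one of the last four; its "shot" number tells which), for a name from the list of things; names that differ only in an ending like _2 or _b are one class to them, and where a whole thing is asked for, a point or a joint stands for the part that bears it (a point fixed in the world has none). Each returns a list of dicts, best first, with "p" (0 to 1); they miss things now and then, are a little off and sometimes report something else, mostly with a low value. They report only what shows in the picture. A call takes as long as a camera call. They do not tell look-alikes from the thing itself.
- optics.boxes_of(label, picture): "point" ([row, column] in pixels, amid what is visible of it).
The state is a dict: "clock": time; "joint_positions": joint angles; "dq": joint speeds; "joint_torque": joint torques, N m; "position": TCP position; "eef_rot": TCP orientation; "force": force on the tool from outside, world axes, zero at the start; "ft_torque": the same for the moment, N m; "opening": finger opening in m.
Only numpy, scipy, OpenCV 4.12 (cv2) and the standard library are available. Lean on these libraries where they do the work, as an engineer would, in place of code of your own. Each camera call takes 0.05 s, during which the arm holds its last target.

### The job

Lift the red kettle off the boiling ring by its top handle and set it down gently, upright and fully on the round wooden trivet, and let go of it. Then pick up the loose cream cover plate and hold it still and level about 10 mm above the black gasket of the ring's open terminal bay, its four screw holes lined up over the brass threaded bosses and its lamp window over the red pilot lamp, so that I can start the screws. Do not let the cover touch the ring, leave everything else on the worktop where it is, and finish while still holding the cover there: do not put it down or let go.

Things in the scene. Friction and masses are not known exactly. Their poses are not given: they have to be found in the camera images.
- ring: Single electric boiling ring, cream enamel box 360 (x) x 260 (y) x 85 mm, fixed to the worktop. Origin: centre of its underside, on the worktop; -x is its front, with a black control knob that stands out 23 mm, z up. The iron hot plate (180 mm across, top at 97 mm) lies in its rear half; the open terminal bay with white terminal block, red pilot lamp and black gasket in its front half.
- ring_plate (a point): Centre of the top of the ring's hot plate, 97 mm above the worktop; axes as the ring's. The kettle starts on it, within about 10 mm of its centre.
- bay_center (a point): Centre of the open terminal bay, at the level of the top of the gasket (88 mm above the worktop), 175 mm in front (-x) of ring_plate; axes as the ring's. The bay is 92 (x) x 152 (y) mm; the 5 mm wide, 3 mm high black gasket runs round it. Four brass bosses, 16 mm across with a 5 mm threaded hole, stand in its corners at x = +-35, y = +-65 mm from here, tops 3 mm below the gasket's top; the red pilot lamp (12 mm across, top 8 mm below the gasket's top) at x = 0, y = +62 mm.
- thread_a (a point): Threaded hole of the boss at x = +35, y = +65 mm from bay_center, 3 mm below the gasket's top; axes as the ring's.
- thread_b (a point): Threaded hole of the diagonally opposite boss, at x = -35, y = -65 mm from bay_center, 3 mm below the gasket's top; axes as the ring's.
- kettle: Red stove kettle, about 0.5 to 0.9 kg. Origin: centre of its underside; z up, the spout points along +x. Base 140 mm across, body 160 mm across and 90 mm high, lid knob up to 118 mm, spout tip 122 mm from the axis at 99 mm height, bow handle above up to 180 mm.
- kettle_grip (a point): Centre of the black grip bar at the top of the kettle's bow handle, right above the kettle's axis, 170 mm above its underside; axes as the kettle's. The bar is 100 mm long (x), 16 mm wide (y), 20 mm high; 42 mm free below it down to the lid knob.
- trivet: Round slatted wooden trivet, 210 mm across, 14 mm thick, fixed to the worktop; it lies on one side of the ring, the cover on the other. Origin: centre of its underside, z up.
- cover: Cream cover plate of the terminal bay, 104 (x) x 164 (y) x 4 mm, about 0.25 to 0.5 kg, lying flat on the worktop, handle up. Origin: centre of its underside, z up. Four 12 mm holes at x = +-35, y = +-65 mm and a 20 mm lamp window at x = 0, y = +62 mm. It belongs on the bay with its axes the way of the ring's.
- cover_grip (a point): Centre of the cover's black handle bar, 40 mm above the plate's underside at the plate's centre; axes as the cover's. The bar is 92 mm long (y), 12 mm wide (x), 12 mm high, on two 10 mm posts 80 mm apart; 30 mm free between the bar and the plate.
- hole_a (a point): Cover's hole at x = +35, y = +65 mm from the plate's centre, at the plate's underside; belongs over thread_a.
- hole_b (a point): Cover's hole at x = -35, y = -65 mm, at the plate's underside; belongs over thread_b.
- screwdriver: Bystander: screwdriver with green handle lying along its x axis at the right of the worktop. Origin at its underside.
- dish: Bystander: small steel dish with the four screws, 90 mm across, 20 mm high. Origin: centre of its underside.
- mug: Bystander: white mug, 82 mm across, 90 mm high. Origin: centre of its underside.
- bowl: Bystander: steel bowl, 150 mm across, 60 mm high. Origin: centre of its underside.
- oil: Bystander: amber oil bottle, 68 mm across, 210 mm high. Origin: centre of its underside.
- jar: Bystander: clear jar with red cap, 80 mm across, 120 mm high. Origin: centre of its underside.
Mind the look-alikes: they are no part of the job. Of the things that look like the kettle, the smaller one is meant.

How it is judged:
By the outcome, as a careful person would: the job done as asked, in the order asked, and still so for the second after the job is handed in, while the arm keeps its last pose, push and grip.
It also fails if it takes over 61 s, if anything falls off the work surface, if the arm or the gripper's body presses on something with over 40 N, if the wrist force passes 120 N, or if a joint passes its speed limit or range.

## Working session

There is one attempt and no reset: what is moved stays moved. The work goes in short steps, Python scripts to look and compute and a tool call to move; the robot and the scene stay as the last step left them, time stands still between calls to the robot, and variables do not carry over. Pictures are saved under pics/ and viewed, and the job is handed in when it is done.

Besides the shell and the picture viewer there is one more tool, called after "Request:" as name(argument=value, ...) on one line, values as JSON. arm_command: Moves the arm, as the interface text tells. Its arguments: {"type":"object","properties":{"steps":{"type":"array"},"grip_force":{"type":"number"}},"required":["steps"]}

```bash
ls; mkdir -p pics
python3 - <<'E'
from station import ctrl, optics
import cv2, pickle
o=ctrl.get_obs(); print({k:o[k] for k in('clock','position','eef_rot','force','opening')})
d={}
for n in('scene','side'):
    f=optics.grab_frame(n); d[n]=f
    cv2.imwrite(f'pics/{n}1.png',f['pixels'][:,:,::-1]); print(n,f['K'].tolist(),f['R'].tolist(),f['t'].tolist())
pickle.dump(d,open('d1.pkl','wb'))
E
```

```text
pics
{'clock': 0.0, 'position': array([5.74316362e-01, 1.21269168e-04, 1.80138038e-01]), 'eef_rot': array([[-4.56618072e-05,  9.99998368e-01, -1.80591279e-03],
       [ 9.99999936e-01,  4.63036018e-05,  3.55344914e-04],
       [ 3.55427955e-04, -1.80589644e-03, -9.99998306e-01]]), 'force': array([ 0.12582837, -0.18440073,  0.02939073]), 'opening': 0.09222745431323784}
scene [[444.75598513490974, 0.0, 326.57227051071555], [0.0, 444.75598513490974, 209.51817153679687], [0.0, 0.0, 1.0]] [[-0.5830406373341175, 0.8124219534716322, 0.005846771276815219], [0.6637069748490267, 0.48044009282085753, -0.5732978011008234], [-0.4685687428262575, -0.3303753724593029, -0.8193262149587289]] [0.28865071981679025, -0.2409662639560418, 1.9846737461119266]
side [[418.36797440086923, 0.0, 322.86885523848537], [0.0, 418.36797440086923, 194.32191260467377], [0.0, 0.0, 1.0]] [[0.7532053951978966, -0.6575366291958804, 0.01808905499188823], [-0.392515179077698, -0.4713516942537081, -0.7897844101511257], [0.5278384855601029, 0.5877696501095291, -0.6131177469065294]] [-0.3605272766484244, 0.34994434470372465, 1.362815716544876]
```

View pics/scene1.png

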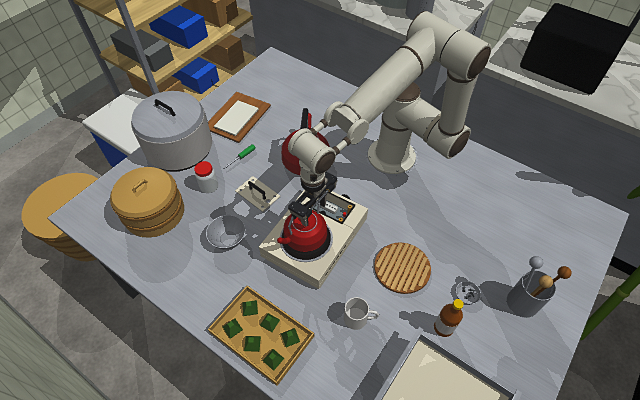

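View pics/side1.png

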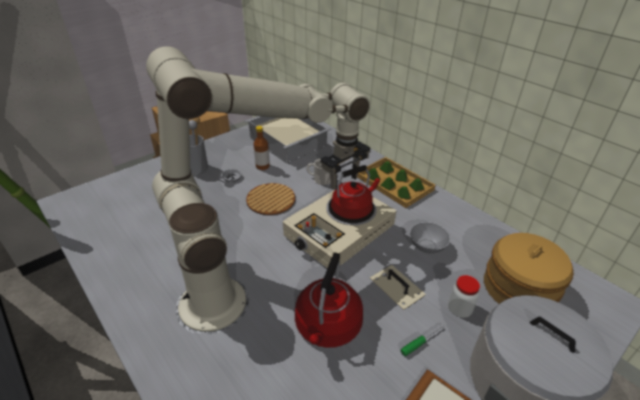

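```bash
python3 - <<'E'
from station import ctrl, optics
import cv2, pickle, numpy as np
d=pickle.load(open('d1.pkl','rb'))
f=optics.grab_frame('wrist'); d['wrist']=f
cv2.imwrite('pics/wrist1.png',f['pixels'][:,:,::-1])
pickle.dump(d,open('d1.pkl','wb'))
for n,(r0,r1,c0,c1) in dict(scene=(150,310,220,440),side=(130,310,240,440)).items():
    cv2.imwrite(f'pics/{n}1z.png',cv2.resize(d[n]['pixels'][r0:r1,c0:c1,::-1],None,fx=3.5 if n=='scene' else 3.2,fy=3.5 if n=='scene' else 3.2,interpolation=cv2.INTER_CUBIC))
R,t=f['R'],f['t'];print('wristcam',-R.T@t)
E
cat > h.py <<'E'
import numpy as np, cv2, pickle
def cloud(f):
    z=f['range_z'].astype(float);K=f['K'];v,u=np.mgrid[0:z.shape[0],0:z.shape[1]]
    P=np.stack([(u-K[0,2])/K[0,0]*z,(v-K[1,2])/K[1,1]*z,z],-1)
    W=(P-f['t'])@f['R']; W[z<=0]=np.nan
    return W
def proj(f,X):
    p=(np.atleast_2d(X)@f['R'].T+f['t'])@f['K'].T
    return p[:,:2]/p[:,2:]
E
```

```text
wristcam [0.57470361 0.06736765 0.38462165]
```

View pics/wrist1.png

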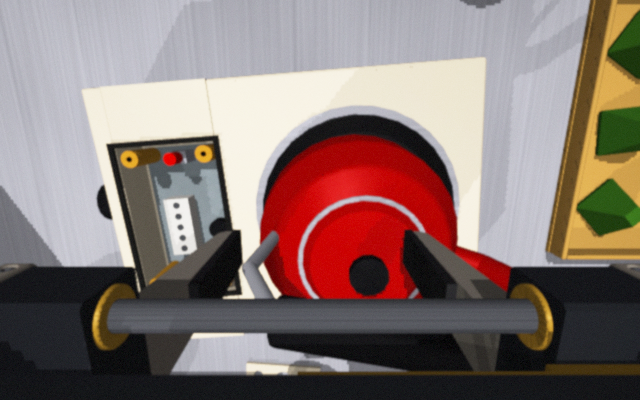

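View pics/scene1z.png

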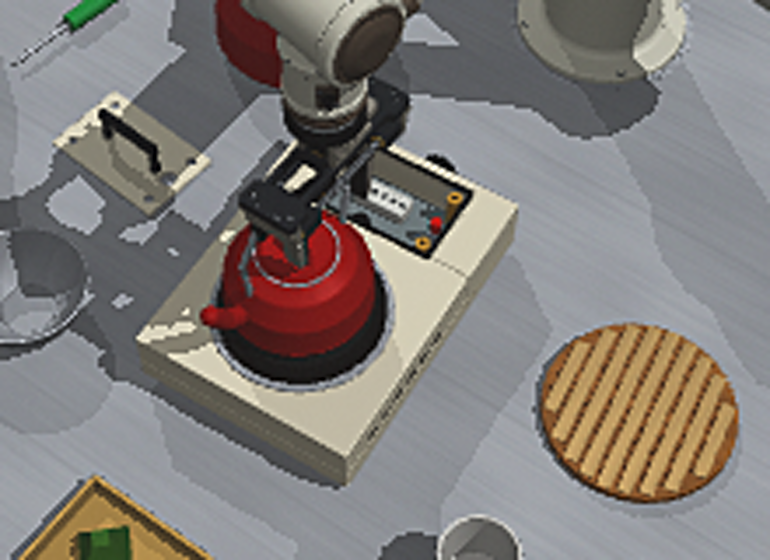

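View pics/side1z.png

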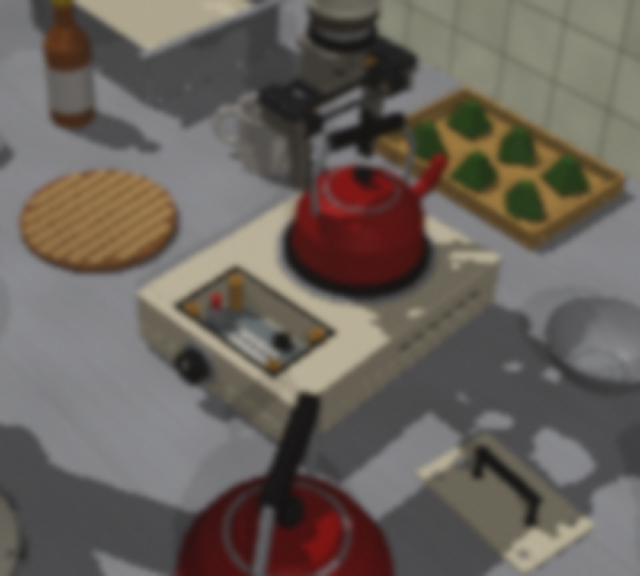

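Run:
```python
from h import *
d=pickle.load(open('d1.pkl','rb'))
for n in d:
    f=d[n];W=cloud(f);rgb=f['pixels'].astype(int)
    # ring top / kettle top bins
    m=(W[...,2]>0.225)&(W[...,2]<0.30)&(rgb.max(-1)<60)
    box=(abs(W[...,0]-0.6)<0.2)&(abs(W[...,1]+0.03)<0.15)
    m&=box
    P=W[m];print(n,len(P))
    for z0 in np.arange(.22,.30,.01):
        q=P[(P[:,2]>=z0)&(P[:,2]<z0+.01)]
        if len(q):print(round(z0,2),len(q),np.percentile(q[:,:2],[2,50,98],axis=0).round(3).tolist())
```

```text
scene 103
0.22 9 [[0.524, -0.007], [0.528, 0.002], [0.633, 0.008]]
0.23 13 [[0.524, -0.008], [0.622, 0.002], [0.635, 0.009]]
0.24 16 [[0.523, -0.022], [0.575, 0.002], [0.654, 0.01]]
0.25 11 [[0.524, -0.024], [0.529, 0.0], [0.642, 0.01]]
0.26 17 [[0.515, -0.027], [0.56, -0.008], [0.649, 0.011]]
0.27 29 [[0.522, -0.035], [0.582, -0.02], [0.65, 0.01]]
0.28 5 [[0.521, -0.025], [0.586, -0.015], [0.646, 0.001]]
0.29 3 [[0.525, 0.005], [0.526, 0.01], [0.652, 0.025]]
side 220
0.22 10 [[0.511, -0.013], [0.572, -0.008], [0.619, 0.0]]
0.23 20 [[0.51, -0.014], [0.523, -0.009], [0.629, -0.002]]
0.24 8 [[0.51, -0.013], [0.517, -0.011], [0.524, -0.002]]
0.25 16 [[0.508, -0.037], [0.608, -0.03], [0.654, 0.0]]
0.26 66 [[0.508, -0.039], [0.59, -0.025], [0.64, -0.001]]
0.27 87 [[0.509, -0.038], [0.603, -0.022], [0.642, 0.003]]
0.28 10 [[0.535, -0.017], [0.621, -0.008], [0.627, 0.002]]
0.29 3 [[0.495, -0.026], [0.625, -0.011], [0.626, -0.011]]
wrist 11819
0.22 239 [[0.526, -0.009], [0.62, 0.003], [0.623, 0.01]]
0.23 546 [[0.526, -0.01], [0.529, 0.003], [0.623, 0.011]]
0.24 668 [[0.526, -0.009], [0.62, 0.003], [0.623, 0.011]]
0.25 779 [[0.525, -0.009], [0.529, 0.004], [0.623, 0.011]]
0.26 791 [[0.525, -0.017], [0.561, 0.006], [0.625, 0.011]]
0.27 6670 [[0.523, -0.027], [0.599, -0.017], [0.631, 0.011]]
0.28 1113 [[0.513, -0.011], [0.525, 0.011], [0.636, 0.012]]
0.29 1013 [[0.524, -0.011], [0.525, -0.005], [0.625, 0.003]]
```

Request:
arm_command(steps=[{"dz": -25},{"dz": -40},{"dz": -45},{"dz": -45},{"dz": -40,"dx": -30},{"dx": -40,"dz": -5},{"dx": -30},{},{}])

```text
$.steps[0]: bad value
```

Run:
```python
from station import ctrl, optics
import cv2, pickle, numpy as np
o=ctrl.get_obs(); print({k:o[k] for k in('clock','position','force','opening')})
d={}
for n in('scene','side','wrist'):
    f=optics.grab_frame(n); d[n]=f
    cv2.imwrite(f'pics/{n}2.png',f['pixels'][:,:,::-1])
pickle.dump(d,open('d2.pkl','wb'))
```

```text
{'clock': 0.15, 'position': array([5.74475466e-01, 1.02261365e-04, 1.80348961e-01]), 'force': array([-0.89965708, -0.07484203, -0.47440411]), 'opening': 0.09168231334459873}
```

View pics/wrist2.png

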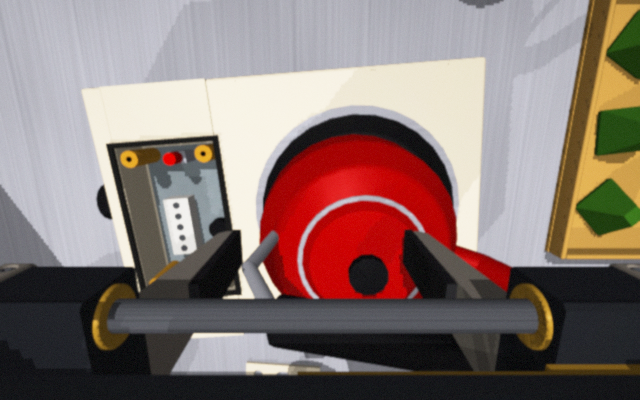

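View pics/scene2.png

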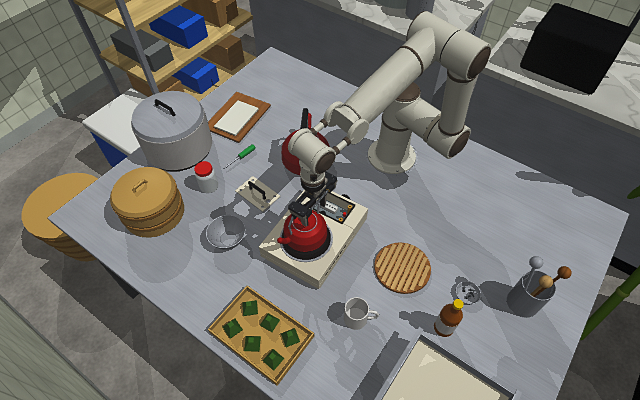

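View pics/side2.png

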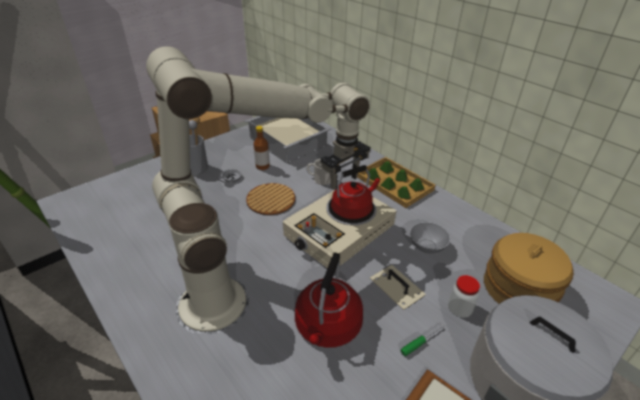

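The move was refused because the rows probably need every field, so nothing has moved. I'll send it again with full rows.

Request:
arm_command(steps=[{"gripper": 91.9,"dx": 0,"dy": 0,"dz": -25,"twist": 0},{"gripper": 91.9,"dx": 0,"dy": 0,"dz": -40,"twist": 0},{"gripper": 91.9,"dx": 0,"dy": 0,"dz": -45,"twist": 0},{"gripper": 91.9,"dx": 0,"dy": 0,"dz": -45,"twist": 0},{"gripper": 91.9,"dx": -25,"dy": 0,"dz": -35,"twist": 0},{"gripper": 91.9,"dx": -40,"dy": 0,"dz": -10,"twist": 0},{"gripper": 91.9,"dx": -35,"dy": 0,"dz": 0,"twist": 0},{"gripper": 91.9,"dx": 0,"dy": 0,"dz": 0,"twist": 0},{"gripper": 91.9,"dx": 0,"dy": 0,"dz": 0,"twist": 0}])

```text
clock: 1.2
position: [0.5748, -0.1004, 0.3807]
eef_rot: [[0.001, 1.0, -0.001], [1.0, -0.001, 0.001], [0.001, -0.001, -1.0]]
force: [-0.3, 0.8, -0.1]
opening: 0.0917
```

Run:
```python
from station import ctrl, optics
import cv2, pickle, numpy as np
o=ctrl.get_obs(); print({k:o[k] for k in('clock','position','force','opening')})
d={}
for n in('scene','side','wrist'):
    f=optics.grab_frame(n); d[n]=f
    cv2.imwrite(f'pics/{n}3.png',f['pixels'][:,:,::-1])
pickle.dump(d,open('d2.pkl','wb'))
```

```text
{'clock': 1.2, 'position': array([ 0.57483605, -0.1003549 ,  0.38068655]), 'force': array([-0.29683025,  0.79039022, -0.14841881]), 'opening': 0.09170149448441314}
```

View pics/wrist3.png

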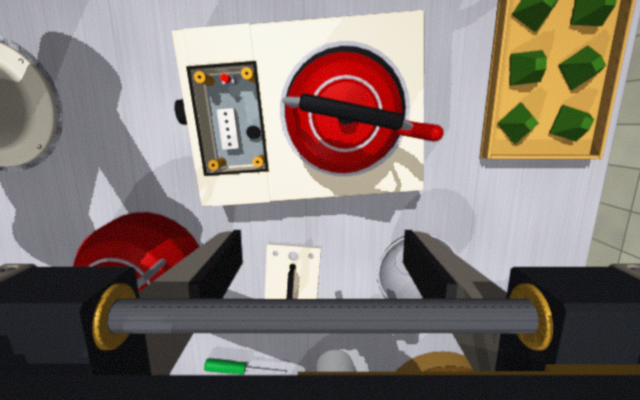

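View pics/scene3.png

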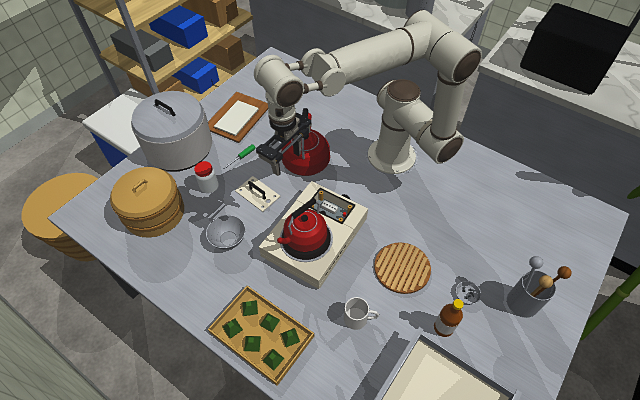

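View pics/side3.png

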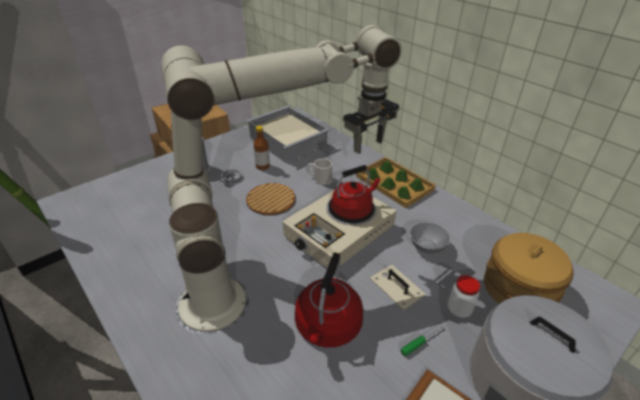

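Run:
```python
from h import *
d=pickle.load(open('d2.pkl','rb'))
for n in d:
    f=d[n];W=cloud(f);rgb=f['pixels'].astype(int);x,y,z=W[...,0],W[...,1],W[...,2]
    print('==',n)
    # bar
    m=(z>.255)&(z<.29)&(abs(x-.6)<.1)&(abs(y+.02)<.08)&(rgb.max(-1)<75)
    P=W[m]
    if len(P)>20:
        rc,sz,ang=cv2.minAreaRect((P[:,:2]*1000).astype(np.float32)); 
        w,v=np.linalg.eigh(np.cov(P[:,:2].T)); a=v[:,1]; 
        print('bar',len(P),np.array(rc).round(1),np.array(sz).round(1),'axisdeg',np.degrees(np.arctan(a[1]/a[0])).round(1),'ztop',np.percentile(P[:,2],[50,95]).round(4))
    # ring top
    m=(z>.076)&(z<.095)&(abs(x-.55)<.3)&(abs(y+.02)<.25)
    m=m.astype(np.uint8)
    P=W[(m>0)&(rgb.min(-1)>100)]
    # filter small comps
    if len(P):
        rc,sz,ang=cv2.minAreaRect((P[:,:2]*1000).astype(np.float32)); print('ring',len(P),np.array(rc).round(1),np.array(sz).round(1),round(ang,2),'z',np.median(P[:,2]).round(4))
    # trivet
    m=(z>.008)&(z<.022)&(x>.3)&(x<.9)&(y>.12)&(y<.5)&(rgb[...,0]-rgb[...,2]>30)
    P=W[m]
    if len(P)>50:
        k,l,st,ce=cv2.connectedComponentsWithStats(m.astype(np.uint8))
        i=1+st[1:,4].argmax();P=W[l==i]
        c,r=cv2.minEnclosingCircle((P[:,:2]*1000).astype(np.float32));print('trivet',len(P),np.round(c,1),round(r,1),np.median(P[:,2]).round(4), P[:,:2].mean(0))
    # table level
    m=(abs(x-.5)<.3)&(abs(y)<.4)&(abs(z)<.006);print('table z',np.median(z[m]).round(4))
    # cover plate
    m=(abs(z-.004)<.005)&(rgb[...,0]-rgb[...,2]>12)&(rgb.min(-1)>100)&(x>.35)&(x<.7)&(y<-.13)&(y>-.45)
    k,l,st,ce=cv2.connectedComponentsWithStats(cv2.morphologyEx(m.astype(np.uint8),cv2.MORPH_CLOSE,np.ones((3,3))))
    if k>1:
        i=1+st[1:,4].argmax();P=W[(l==i)&m];rc,sz,ang=cv2.minAreaRect((P[:,:2]*1000).astype(np.float32));print('cover',len(P),np.array(rc).round(1),np.array(sz).round(1),round(ang,2))
    m=(z>.03)&(z<.055)&(x>.35)&(x<.7)&(y<-.15)&(y>-.4)&(rgb.max(-1)<75); P=W[m]
    if len(P)>5:
        rc,sz,ang=cv2.minAreaRect((P[:,:2]*1000).astype(np.float32));print('cbar',len(P),np.array(rc).round(1),np.array(sz).round(1),round(ang,2),np.median(P[:,:2],0))
```

```text
== scene
bar 161 [602.4 -20.3] [18.  98.1] axisdeg -11.6 ztop [0.2747 0.2811]
ring 2618 [545.2 -19.3] [364.2 263. ] 4.44 z 0.0848
trivet 2005 [459.3 321.6] 106.4 0.0132 [0.46261901 0.32261309]
table z -0.0002
cover 518 [ 511. -345.] [165.6 106. ] 85.64
cbar 71 [ 524.9 -331.4] [340.1 115.7] 5.54 [ 0.51395673 -0.33933395]
== side
bar 136 [599.9 -26.5] [ 21.8 102.1] axisdeg -10.6 ztop [0.271  0.2762]
ring 1747 [543.9 -20.5] [364.3 265. ] 4.47 z 0.0831
trivet 981 [457.1 316.2] 106.6 0.0115 [0.45321224 0.31151641]
table z -0.0015
cover 754 [ 510.4 -345.2] [166.8 111.1] 84.95
cbar 145 [ 557.8 -252.6] [204.4 276.3] 20.22 [ 0.51205763 -0.33186621]
== wrist
bar 1736 [603.7 -21.2] [ 15.3 102.5] axisdeg -11.1 ztop [0.2773 0.2787]
ring 22345 [546.1 -17.6] [362.3 260.7] 4.25 z 0.0857
trivet 116 [860.  140.2] 19.9 0.0148 [0.86035993 0.13976429]
table z 0.0007
cover 2445 [ 514.  -319.1] [116.6 105.8] 85.53
cbar 132 [ 514.4 -322.9] [51.5  8.7] 85.09 [ 0.51468643 -0.3197897 ]
```

Wrist picture: the kettle's grip bar runs from about (300,100) to (405,118), and the bay is at (228,120). The cover's near end shows at (293,270). Measured positions:
- **Kettle bar:** (0.6025, -0.0215), yaw -11°.
- **Ring:** (0.545, -0.019), yaw +4.4°.
- **Trivet:** (0.458, 0.319).
- **Cover:** (0.511, -0.345), yaw about -4.5°.

Next I move over the bar and turn the jaws.

Request:
arm_command(steps=[{"gripper": 91.9,"dx": 40,"dy": 14,"dz": 0,"twist": 0},{"gripper": 91.9,"dx": 39,"dy": 14,"dz": 0,"twist": 0},{"gripper": 91.9,"dx": 0,"dy": 0,"dz": 0,"twist": -0.14},{"gripper": 91.9,"dx": 0,"dy": 0,"dz": 0,"twist": -0.14},{"gripper": 91.9,"dx": 0,"dy": 0,"dz": 0,"twist": -0.14},{"gripper": 91.9,"dx": 0,"dy": 0,"dz": 0,"twist": -0.14},{"gripper": 91.9,"dx": 0,"dy": 0,"dz": 0,"twist": -0.14},{"gripper": 91.9,"dx": 0,"dy": 0,"dz": 0,"twist": -0.14},{"gripper": 91.9,"dx": 0,"dy": 0,"dz": 0,"twist": -0.14},{"gripper": 91.9,"dx": 0,"dy": 0,"dz": 0,"twist": -0.14},{"gripper": 91.9,"dx": 0,"dy": 0,"dz": 0,"twist": -0.14},{"gripper": 91.9,"dx": 0,"dy": 0,"dz": 0,"twist": -0.117},{"gripper": 91.9,"dx": 0,"dy": 0,"dz": 0,"twist": 0},{"gripper": 91.9,"dx": 0,"dy": 0,"dz": 0,"twist": 0}])

```text
clock: 2.75
position: [0.6029, -0.0202, 0.3811]
eef_rot: [[-0.981, 0.194, -0.0], [0.194, 0.981, 0.0], [0.0, 0.0, -1.0]]
force: [0.9, -0.1, 0.5]
opening: 0.0918
```

```bash
cat > rep.py <<'E'
from station import ctrl, optics
from h import *
def state():
    o=ctrl.get_obs();R=o['eef_rot']
    print('t',o['clock'],'pos',o['position'].round(4),'theta_y',np.degrees(np.arctan2(R[1,1],R[0,1])).round(2),'tilt',R[:,2].round(4),'F',o['force'].round(1),'T',o['ft_torque'].round(2),'op',round(o['opening'],4),'q',np.round(o['joint_positions'],1))
    return o
def err(o,xyz,theta):
    R=o['eef_rot'];d=R.T@(np.array(xyz)-o['position'])*1000
    th=np.arctan2(R[1,1],R[0,1]); tw=-(np.radians(theta)-th); tw=(tw+np.pi)%(2*np.pi)-np.pi
    print('need dx,dy,dz',d.round(1),'twist',tw.round(4))
E
python3 - <<'E'
from rep import *
o=state();err(o,(.6025,-.0215,.248),78.9)
f=optics.grab_frame('wrist');cv2.imwrite('pics/wrist4.png',f['pixels'][:,:,::-1])
E
```

```text
t 2.75 pos [ 0.6029 -0.0202  0.3811] theta_y 78.8 tilt [-0.e+00  1.e-04 -1.e+00] F [ 0.9 -0.1  0.5] T [ 0.09 -0.08  0.03] op 0.0918 q [-13.4  11.   67.2   0.  101.9 -92.2]
need dx,dy,dz [ 1.000e-01 -1.400e+00  1.331e+02] twist -0.0017
```

View pics/wrist4.png

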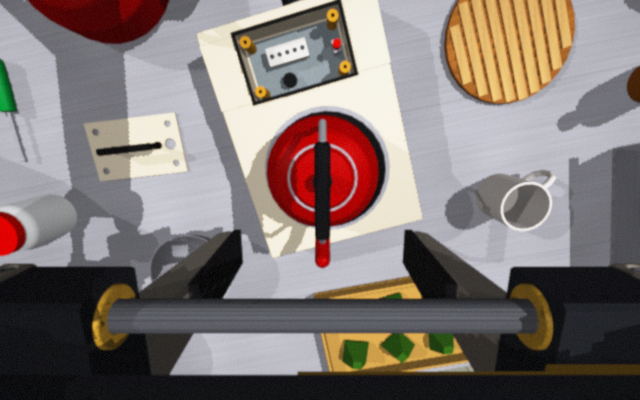

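The bar runs straight down column 322, centred between the fingers at about columns 240 and 405, so it is aligned. I descend, close and lift slightly.

Request:
arm_command(steps=[{"gripper": 91.9,"dx": 0,"dy": -1,"dz": 35,"twist": 0},{"gripper": 91.9,"dx": 0,"dy": 0,"dz": 40,"twist": 0},{"gripper": 91.9,"dx": 0,"dy": 0,"dz": 35,"twist": 0},{"gripper": 91.9,"dx": 0,"dy": 0,"dz": 15,"twist": 0},{"gripper": 91.9,"dx": 0,"dy": 0,"dz": 8,"twist": 0},{"gripper": 30,"dx": 0,"dy": 0,"dz": 0,"twist": 0},{"gripper": 20,"dx": 0,"dy": 0,"dz": 0,"twist": 0},{"gripper": 0,"dx": 0,"dy": 0,"dz": 0,"twist": 0},{"gripper": 0,"dx": 0,"dy": 0,"dz": 0,"twist": 0},{"gripper": 0,"dx": 0,"dy": 0,"dz": 0,"twist": 0},{"gripper": 0,"dx": 0,"dy": 0,"dz": 0,"twist": 0},{"gripper": 0,"dx": 0,"dy": 0,"dz": 0,"twist": 0},{"gripper": 0,"dx": 0,"dy": 0,"dz": 0,"twist": 0}], grip_force=40)

```text
clock: 4.1
position: [0.6028, -0.022, 0.2481]
eef_rot: [[-0.981, 0.193, -0.0], [0.193, 0.981, -0.0], [0.0, -0.0, -1.0]]
force: [-0.1, 0.4, -0.3]
opening: 0.0298
```

Run:
```python
from rep import *
o=state()
f=optics.grab_frame('wrist');cv2.imwrite('pics/wrist5.png',f['pixels'][:,:,::-1])
```

```text
t 4.1 pos [ 0.6028 -0.022   0.2481] theta_y 78.89 tilt [-0. -0. -1.] F [-0.1  0.4 -0.3] T [ 0.08 -0.06  0.03] op 0.0298 q [-13.6  11.2  81.6  -0.   87.2 -92.4]
```

View pics/wrist5.png

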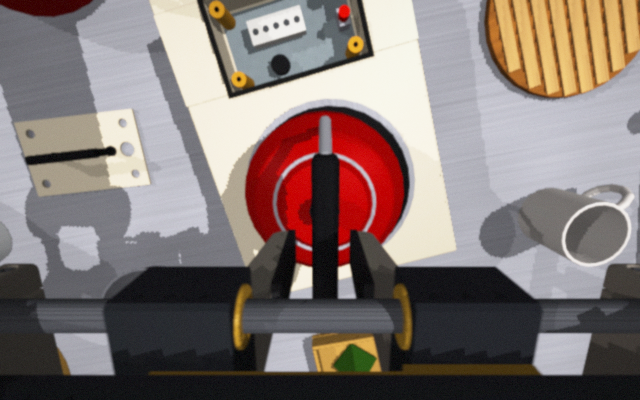

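The fingers are still closing (29.8 mm) around the bar, so I give them a few more rows.

Request:
arm_command(steps=[{"gripper": 0,"dx": 0,"dy": 0,"dz": 0,"twist": 0},{"gripper": 0,"dx": 0,"dy": 0,"dz": 0,"twist": 0},{"gripper": 0,"dx": 0,"dy": 0,"dz": 0,"twist": 0},{"gripper": 0,"dx": 0,"dy": 0,"dz": 0,"twist": 0},{"gripper": 0,"dx": 0,"dy": 0,"dz": 0,"twist": 0},{"gripper": 0,"dx": 0,"dy": 0,"dz": 0,"twist": 0}], grip_force=40)

```text
clock: 4.75
position: [0.6028, -0.022, 0.2481]
eef_rot: [[-0.981, 0.193, 0.0], [0.193, 0.981, -0.0], [-0.0, -0.0, -1.0]]
force: [0.1, -0.3, 0.4]
opening: 0.0002
```

Request:
arm_command(steps=[{"gripper": 0,"dx": 0,"dy": 0,"dz": -3,"twist": 0},{"gripper": 0,"dx": 0,"dy": 0,"dz": -6,"twist": 0},{"gripper": 0,"dx": 0,"dy": 0,"dz": -12,"twist": 0},{"gripper": 0,"dx": 0,"dy": 0,"dz": -16,"twist": 0},{"gripper": 0,"dx": 0,"dy": 0,"dz": -16,"twist": 0},{"gripper": 0,"dx": 0,"dy": 0,"dz": -7,"twist": 0},{"gripper": 0,"dx": 0,"dy": 0,"dz": 0,"twist": 0},{"gripper": 0,"dx": 0,"dy": 0,"dz": 0,"twist": 0}], grip_force=40)

```text
clock: 5.55
position: [0.6027, -0.022, 0.3078]
eef_rot: [[-0.981, 0.193, -0.0], [0.193, 0.981, 0.0], [0.0, 0.0, -1.0]]
force: [-0.2, -0.1, -0.2]
opening: 0.0006
```

Run:
```python
from rep import *
o=state()
d={}
for n in('scene','side','wrist'):
    f=optics.grab_frame(n);d[n]=f
pickle.dump(d,open('d6.pkl','wb'))
a=cv2.resize(d['side']['pixels'][120:260,240:440,::-1],None,fx=4,fy=4)
cv2.imwrite('pics/side6.png',a)
cv2.imwrite('pics/wrist6.png',d['wrist']['pixels'][:,:,::-1])
for n in('scene','side','wrist'):
    f=d[n];W=cloud(f);rgb=f['pixels'].astype(int);x,y,z=W[...,0],W[...,1],W[...,2]
    m=(z>.006)&(z<.024)&(x>.3)&(x<.62)&(y>.18)&(y<.46)&(rgb[...,0]-rgb[...,2]>30)
    k,l,st,ce=cv2.connectedComponentsWithStats(m.astype(np.uint8))
    i=1+st[1:,4].argmax();P=W[l==i]
    c,r=cv2.minEnclosingCircle((P[:,:2]*1000).astype(np.float32));print(n,'trivet',len(P),np.round(c,1),round(r,1),np.median(P[:,2]).round(4))
```

```text
t 5.55 pos [ 0.6027 -0.022   0.3078] theta_y 78.89 tilt [-4.e-04  1.e-04 -1.e+00] F [-0.2 -0.1 -0.2] T [ 0.12 -0.1   0.04] op 0.0006 q [-13.6  10.5  75.8   0.   93.7 -92.5]
scene trivet 2150 [459.7 321. ] 107.2 0.013
side trivet 1133 [457.  317.9] 109.4 0.011
wrist trivet 12408 [460.6 321.6] 105.4 0.0141
```

View pics/side6.png

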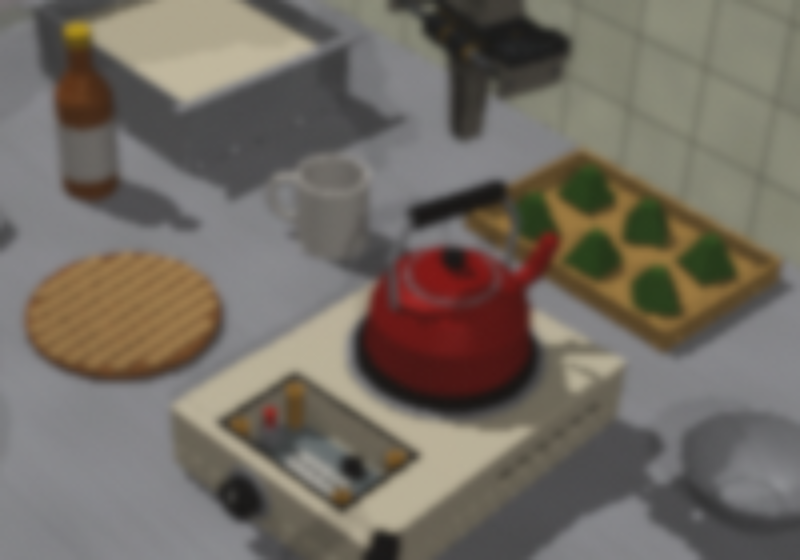

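View pics/wrist6.png

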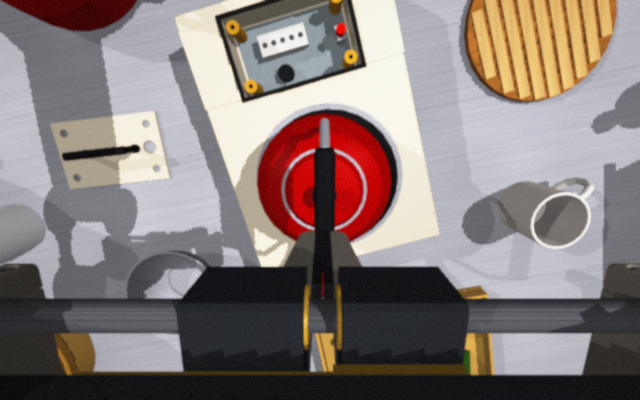

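Run:
```python
from rep import *
o=state();d=pickle.load(open('d6.pkl','rb'))
for n in d:
    f=d[n];print(n,'tcp px',proj(f,o['position']).round(0),'bar est',proj(f,[.6025,-.0215,.267]).round(0), 'cam',(-f['R'].T@f['t']).round(3),'tooltip+19',proj(f,o['position']+[0,0,.019]).round(0))
    W=cloud(f);rgb=f['pixels'].astype(int);x,y,z=W[...,0],W[...,1],W[...,2]
    m=(z>.255)&(z<.285)&(abs(x-.6)<.1)&(abs(y+.02)<.08)&(rgb.max(-1)<75);P=W[m]
    v,u=np.nonzero(m);
    if len(P):print(len(P),'px',u.min(),u.max(),v.min(),v.max(),P.min(0).round(3),P.max(0).round(3))
f=d['wrist'];W=cloud(f)
for p in((230,322),(240,310),(250,335),(200,322),(160,322)):print(p,W[p].round(3))
```

```text
t 5.7 pos [ 0.6024 -0.0219  0.307 ] theta_y 78.9 tilt [-1.8e-03  5.0e-04 -1.0e+00] F [-0.1  0.2 -0.3] T [ 0.14 -0.09  0.  ] op 0.0003 q [-13.6  10.5  75.9   0.   93.7 -92.5]
scene tcp px [[303. 201.]] bar est [[303. 208.]] cam [1.258 0.537 1.486] tooltip+19 [[302. 198.]]
159 px 291 315 199 218 [ 0.553 -0.036  0.258] [ 0.652 -0.004  0.283]
side tcp px [[355. 161.]] bar est [[354. 170.]] cam [-0.31  -0.873  1.118] tooltip+19 [[355. 156.]]
137 px 342 366 165 176 [ 0.55  -0.04   0.257] [ 0.653 -0.01   0.278]
wrist tcp px [[323. 227.]] bar est [[323. 211.]] cam [ 0.536 -0.009  0.512] tooltip+19 [[323. 237.]]
1599 px 314 334 147 230 [ 0.552 -0.03   0.273] [ 0.616 -0.005  0.279]
(230, 322) [ 0.592 -0.02   0.343]
(240, 310) [ 0.592 -0.027  0.357]
(250, 335) [ 0.593 -0.014  0.373]
(200, 322) [ 0.591 -0.02   0.278]
(160, 322) [ 0.561 -0.014  0.278]
```

The grasp missed: the fingers shut to 0 and the kettle did not move. In the wrist depth the tips seem to end near z = 0.343, but the TCP reads 0.307. I'll measure the real finger length in the saved views.

```bash
python3 - <<'E'
from rep import *
for fn,p in(('d1.pkl',(.5744,.0001,.1803)),('d2.pkl',(.5748,-.1004,.3807)),('d6.pkl',(.6024,-.0219,.3075))):
    d=pickle.load(open(fn,'rb'))
    for n in d:
        f=d[n];W=cloud(f);x,y,z=W[...,0],W[...,1],W[...,2]
        m=(abs(x-p[0])<.075)&(abs(y-p[1])<.075)&(z>p[2]-.02)&(z<p[2]+.1)
        zz=z[m]-p[2]; h,_=np.histogram(zz,np.arange(-.02,.1,.01));print(fn,n,h.tolist())
E
python3 - <<'E'
from rep import *
d=pickle.load(open('d2.pkl','rb'));f=d['scene']
cv2.imwrite('pics/scene_f.png',cv2.resize(f['pixels'][80:200,220:370,::-1],None,fx=5,fy=5,interpolation=cv2.INTER_CUBIC))
for dz in(0,.019,.05):print(proj(f,[.5748,-.1004,.3807+dz]).round(0),[(proj(f,[.5748+s*.046,-.1004,.3807+dz])-[220,80])*5 for s in(-1,1)])
E
```

```text
d1.pkl scene [84, 148, 231, 177, 10, 17, 21, 19, 23, 15, 23]
d1.pkl side [77, 136, 181, 160, 19, 38, 28, 32, 22, 40, 89]
d1.pkl wrist [2076, 3679, 6316, 7409, 228, 1609, 793, 973, 1233, 1473, 1450]
d2.pkl scene [0, 0, 0, 0, 1, 15, 25, 36, 28, 32, 24]
d2.pkl side [0, 0, 0, 0, 0, 27, 38, 39, 46, 42, 43]
d2.pkl wrist [0, 0, 0, 0, 0, 292, 650, 810, 1000, 1212, 1369]
d6.pkl scene [0, 0, 0, 0, 0, 6, 17, 17, 16, 19, 11]
d6.pkl side [0, 0, 0, 0, 0, 15, 16, 23, 23, 24, 28]
d6.pkl wrist [0, 0, 0, 0, 0, 133, 304, 384, 505, 631, 513]
[[288. 171.]] [array([[381.87538804, 408.93424687]]), array([[292.97905852, 497.62316594]])]
[[287. 167.]] [array([[380.41731133, 389.5674892 ]]), array([[290.48721853, 478.6463909 ]])]
[[287. 160.]] [array([[377.96957549, 357.05568312]]), array([[286.30037289, 446.76118625]])]
```

View pics/scene_f.png

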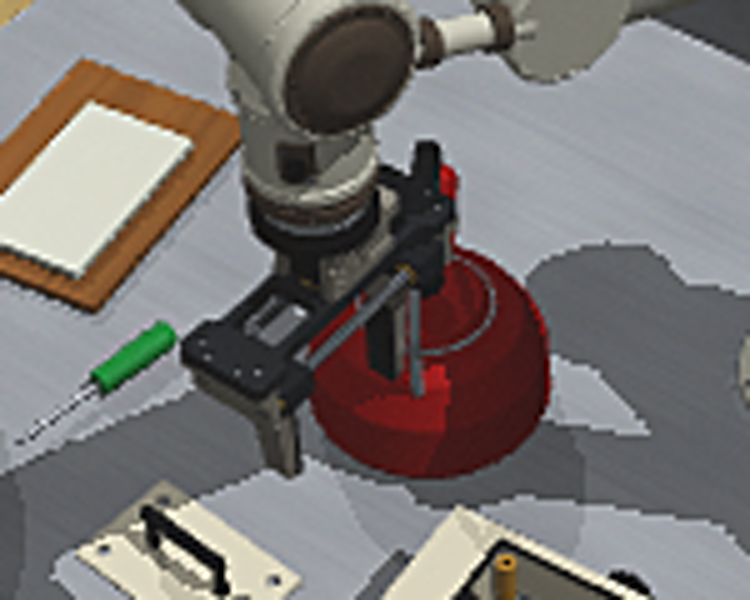

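Run:
```python
from rep import *
for fn,p in(('d2.pkl',(.5748,-.1004,.3807)),('d6.pkl',(.6024,-.0219,.3075))):
    d=pickle.load(open(fn,'rb'))
    for n in d:
        f=d[n];W=cloud(f);x,y,z=W[...,0],W[...,1],W[...,2]
        m=(abs(x-p[0])<.075)&(abs(y-p[1])<.075)&(z>p[2]-.02)&(z<p[2]+.1)
        zz=np.sort(z[m]-p[2])*1000; print(fn,n,zz[:12:2].round(1), zz[len(zz)//50].round(1))
```

```text
d2.pkl scene [28.9 32.4 35.1 36.8 37.1 38.1] 34.7
d2.pkl side [31.7 32.7 34.3 34.4 35.3 35.3] 34.4
d2.pkl wrist [33.1 33.3 33.9 34.  34.  34.1] 37.1
d6.pkl scene [33.2 36.8 39.8 41.2 42.1 43. ] 35.2
d6.pkl side [32.1 33.  33.5 36.3 37.1 37.7] 33.4
d6.pkl wrist [33.  33.6 33.9 34.3 34.3 34.4] 37.0
```

All three cameras put the real fingertips about 32 mm behind the reported TCP, with no sideways offset. I'll use a grasp point 51 mm behind the reported TCP, so the kettle grasp needs a reported z of about 0.216. I open and descend again.

Request:
arm_command(steps=[{"gripper": 60,"dx": 0,"dy": 0,"dz": 0,"twist": 0},{"gripper": 60,"dx": 0,"dy": 0,"dz": 0,"twist": 0},{"gripper": 60,"dx": 0,"dy": 0,"dz": 0,"twist": 0},{"gripper": 60,"dx": 0,"dy": 0,"dz": 0,"twist": 0},{"gripper": 60,"dx": 0,"dy": 0,"dz": 0,"twist": 0},{"gripper": 60,"dx": 0,"dy": 0,"dz": 0,"twist": 0},{"gripper": 60,"dx": 0,"dy": 0,"dz": 0,"twist": 0},{"gripper": 60,"dx": 0,"dy": 0,"dz": 20,"twist": 0},{"gripper": 60,"dx": 0,"dy": 0,"dz": 20,"twist": 0},{"gripper": 60,"dx": 0,"dy": 0,"dz": 20,"twist": 0},{"gripper": 60,"dx": 0,"dy": 0,"dz": 20,"twist": 0},{"gripper": 60,"dx": 0,"dy": 0,"dz": 12,"twist": 0},{"gripper": 60,"dx": 0,"dy": 0,"dz": 0,"twist": 0},{"gripper": 60,"dx": 0,"dy": 0,"dz": 0,"twist": 0}], grip_force=40)

```text
clock: 7.1
position: [0.6031, -0.0221, 0.2168]
eef_rot: [[-0.981, 0.193, 0.001], [0.193, 0.981, -0.0], [-0.001, -0.0, -1.0]]
force: [-0.2, 0.1, 0.6]
opening: 0.06
```

Run:
```python
from rep import *
o=state()
f=optics.grab_frame('wrist');a=f['pixels'];g=optics.grab_frame('side')['pixels'][120:260,240:440]
cv2.imwrite('pics/wrist7.png',a[:,:,::-1]);cv2.imwrite('pics/side7.png',cv2.resize(g[:,:,::-1],None,fx=4,fy=4))
```

```text
t 7.1 pos [ 0.6031 -0.0221  0.2168] theta_y 78.89 tilt [ 7.e-04 -2.e-04 -1.e+00] F [-0.2  0.1  0.6] T [ 0.07 -0.09  0.  ] op 0.06 q [-13.6  12.   84.1  -0.   83.8 -92.5]
```

View pics/wrist7.png

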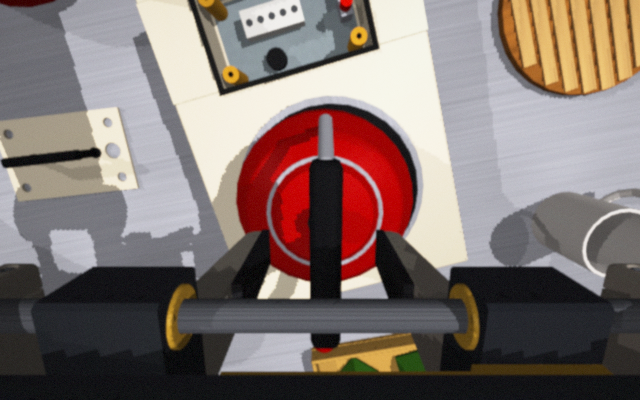

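View pics/side7.png

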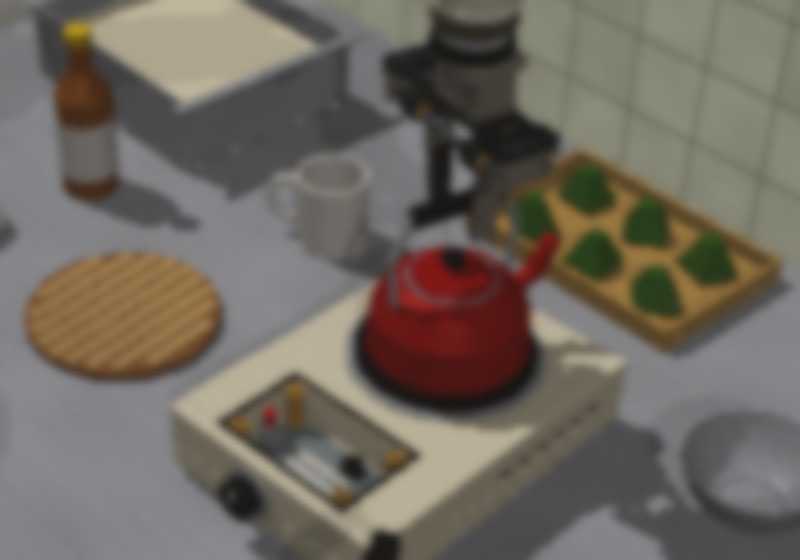

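Both views now show the bar between the two fingers; in the side crop it lies between them at about (450,200). I close on it and then lift a little.

Request:
arm_command(steps=[{"gripper": 0,"dx": 0,"dy": 0,"dz": 0,"twist": 0},{"gripper": 0,"dx": 0,"dy": 0,"dz": 0,"twist": 0},{"gripper": 0,"dx": 0,"dy": 0,"dz": 0,"twist": 0},{"gripper": 0,"dx": 0,"dy": 0,"dz": 0,"twist": 0},{"gripper": 0,"dx": 0,"dy": 0,"dz": 0,"twist": 0},{"gripper": 0,"dx": 0,"dy": 0,"dz": 0,"twist": 0},{"gripper": 0,"dx": 0,"dy": 0,"dz": 0,"twist": 0},{"gripper": 0,"dx": 0,"dy": 0,"dz": 0,"twist": 0},{"gripper": 0,"dx": 0,"dy": 0,"dz": 0,"twist": 0},{"gripper": 0,"dx": 0,"dy": 0,"dz": 0,"twist": 0}], grip_force=40)

```text
clock: 8.2
position: [0.6028, -0.0217, 0.216]
eef_rot: [[-0.981, 0.192, -0.0], [0.192, 0.981, 0.0], [0.0, 0.0, -1.0]]
force: [0.0, 3.3, 0.5]
opening: 0.0159
```

Gripped at 15.9 mm, which matches the 16 mm bar. Now I lift.

Request:
arm_command(steps=[{"gripper": 0,"dx": 0,"dy": 0,"dz": -2,"twist": 0},{"gripper": 0,"dx": 0,"dy": 0,"dz": -4,"twist": 0},{"gripper": 0,"dx": 0,"dy": 0,"dz": -8,"twist": 0},{"gripper": 0,"dx": 0,"dy": 0,"dz": -12,"twist": 0},{"gripper": 0,"dx": 0,"dy": 0,"dz": -16,"twist": 0},{"gripper": 0,"dx": 0,"dy": 0,"dz": -16,"twist": 0},{"gripper": 0,"dx": 0,"dy": 0,"dz": -12,"twist": 0},{"gripper": 0,"dx": 0,"dy": 0,"dz": -4,"twist": 0},{"gripper": 0,"dx": 0,"dy": 0,"dz": 0,"twist": 0},{"gripper": 0,"dx": 0,"dy": 0,"dz": 0,"twist": 0}], grip_force=45)

```text
clock: 9.2
position: [0.6024, -0.0219, 0.2893]
eef_rot: [[-0.981, 0.193, -0.001], [0.193, 0.981, 0.0], [0.001, 0.0, -1.0]]
force: [-0.0, 0.4, -7.2]
opening: 0.0157
```

Run:
```python
from rep import *
o=state();err(o,(.459,.320,.30),78.9)
d={n:optics.grab_frame(n) for n in('scene','side','wrist')}
pickle.dump(d,open('d8.pkl','wb'))
a=cv2.resize(d['side']['pixels'][90:260,240:440,::-1],None,fx=2,fy=2);b=cv2.resize(d['scene']['pixels'][150:320,240:440,::-1],None,fx=2,fy=2)
cv2.imwrite('pics/m8.png',np.hstack([a,b]))
```

```text
t 9.2 pos [ 0.6024 -0.0219  0.2893] theta_y 78.89 tilt [-1.5e-03  3.0e-04 -1.0e+00] F [-0.   0.4 -7.2] T [ 0.09 -0.06 -0.02] op 0.0157 q [-13.6  10.6  77.7  -0.   91.8 -92.5]
need dx,dy,dz [206.6 307.9 -10.4] twist -0.0001
```

View pics/m8.png

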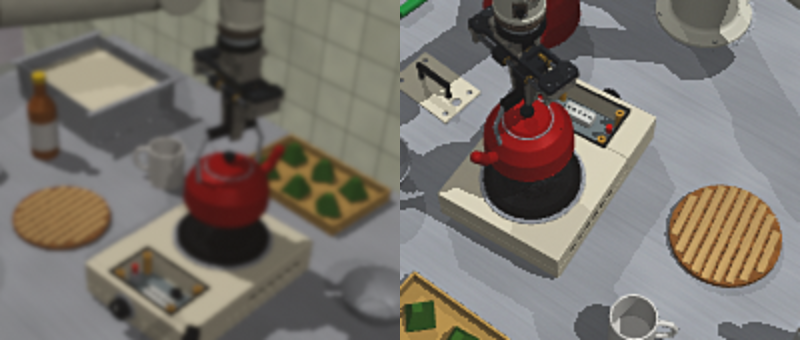

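The kettle hangs clear and upright, weighing about 7.2 N. I carry it over the trivet.

Request:
arm_command(steps=[{"gripper": 0,"dx": 2.8,"dy": 4.1,"dz": 0,"twist": 0},{"gripper": 0,"dx": 6.9,"dy": 10.3,"dz": 0,"twist": 0},{"gripper": 0,"dx": 11,"dy": 16.4,"dz": 0,"twist": 0},{"gripper": 0,"dx": 13.8,"dy": 20.5,"dz": 0,"twist": 0},{"gripper": 0,"dx": 13.8,"dy": 20.5,"dz": 0,"twist": 0},{"gripper": 0,"dx": 13.8,"dy": 20.5,"dz": 0,"twist": 0},{"gripper": 0,"dx": 13.8,"dy": 20.5,"dz": 0,"twist": 0},{"gripper": 0,"dx": 13.8,"dy": 20.5,"dz": 0,"twist": 0},{"gripper": 0,"dx": 13.8,"dy": 20.5,"dz": 0,"twist": 0},{"gripper": 0,"dx": 13.8,"dy": 20.5,"dz": 0,"twist": 0},{"gripper": 0,"dx": 13.8,"dy": 20.5,"dz": 0,"twist": 0},{"gripper": 0,"dx": 13.8,"dy": 20.5,"dz": 0,"twist": 0},{"gripper": 0,"dx": 13.8,"dy": 20.5,"dz": 0,"twist": 0},{"gripper": 0,"dx": 13.8,"dy": 20.5,"dz": 0,"twist": 0},{"gripper": 0,"dx": 13.8,"dy": 20.5,"dz": 0,"twist": 0},{"gripper": 0,"dx": 11,"dy": 16.4,"dz": 0,"twist": 0},{"gripper": 0,"dx": 6.9,"dy": 10.3,"dz": 0,"twist": 0},{"gripper": 0,"dx": 2.8,"dy": 4.1,"dz": 0,"twist": 0},{"gripper": 0,"dx": 0,"dy": 0,"dz": 0,"twist": 0},{"gripper": 0,"dx": 0,"dy": 0,"dz": 0,"twist": 0}])

```text
clock: 11.35
position: [0.4591, 0.3191, 0.2901]
eef_rot: [[-0.981, 0.193, 0.0], [0.193, 0.981, -0.001], [-0.0, -0.001, -1.0]]
force: [0.2, -0.7, -8.1]
opening: 0.0152
```

Run:
```python
from rep import *
o=state();err(o,(.459,.320,.216-.097+.014),78.9)
d={n:optics.grab_frame(n) for n in('scene','side','wrist')}
pickle.dump(d,open('d9.pkl','wb'))
a=cv2.resize(d['side']['pixels'][90:260,200:400,::-1],None,fx=2,fy=2);b=cv2.resize(d['scene']['pixels'][150:320,300:500,::-1],None,fx=2,fy=2)
cv2.imwrite('pics/m9.png',np.hstack([a,b]));cv2.imwrite('pics/w9.png',d['wrist']['pixels'][:,:,::-1])
for n in('scene','side','wrist'):
    f=d[n];W=cloud(f);rgb=f['pixels'].astype(int);x,y,z=W[...,0],W[...,1],W[...,2]
    m=(z>.15)&(z<.30)&(abs(x-.46)<.15)&(abs(y-.32)<.15)&(rgb[...,0]-rgb[...,2]>60)
    P=W[m];print(n,len(P),np.nanpercentile(P,[1,50,99],axis=0).round(3).tolist())
```

```text
t 11.35 pos [0.4591 0.3191 0.2901] theta_y 78.87 tilt [ 2.e-04 -6.e-04 -1.e+00] F [ 0.2 -0.7 -8.1] T [ 0.05 -0.06  0.07] op 0.0152 q [ 22.4   3.9  84.9  -0.   91.2 -56.4]
need dx,dy,dz [  0.3   0.9 157.1] twist -0.0006
scene 1155 [[0.406, 0.256, 0.188], [0.487, 0.341, 0.252], [0.571, 0.395, 0.273]]
side 539 [[0.382, 0.244, 0.223], [0.426, 0.29, 0.248], [0.558, 0.358, 0.27]]
wrist 15494 [[0.384, 0.25, 0.227], [0.435, 0.332, 0.256], [0.503, 0.39, 0.271]]
```

View pics/m9.png

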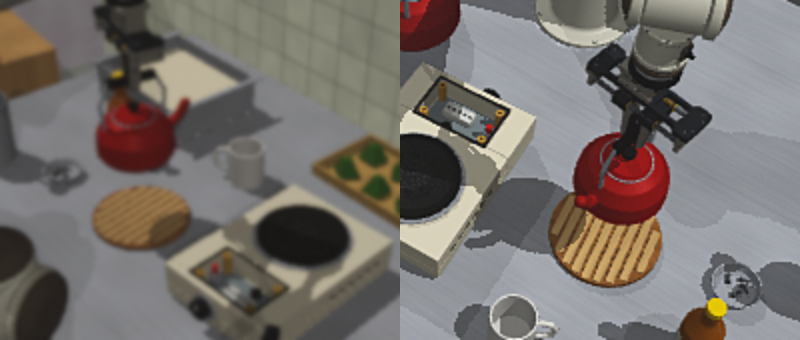

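View pics/w9.png

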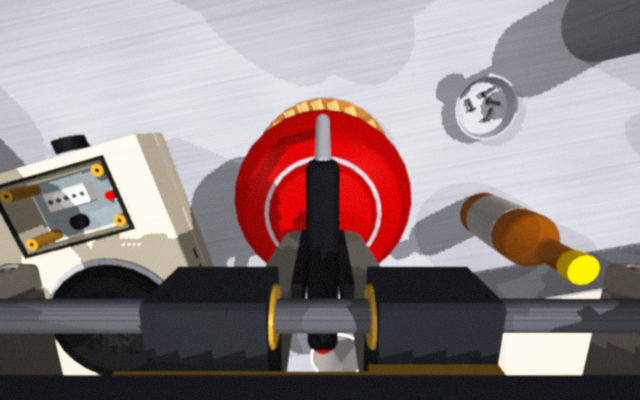

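The kettle hangs centred over the trivet, with nothing under it except the slats. I lower it, slowing near the end.

Request:
arm_command(steps=[{"gripper": 0,"dx": 0,"dy": 1,"dz": 8,"twist": 0},{"gripper": 0,"dx": 0,"dy": 0,"dz": 18,"twist": 0},{"gripper": 0,"dx": 0,"dy": 0,"dz": 25,"twist": 0},{"gripper": 0,"dx": 0,"dy": 0,"dz": 25,"twist": 0},{"gripper": 0,"dx": 0,"dy": 0,"dz": 25,"twist": 0},{"gripper": 0,"dx": 0,"dy": 0,"dz": 20,"twist": 0},{"gripper": 0,"dx": 0,"dy": 0,"dz": 14,"twist": 0},{"gripper": 0,"dx": 0,"dy": 0,"dz": 8,"twist": 0},{"gripper": 0,"dx": 0,"dy": 0,"dz": 5,"twist": 0},{"gripper": 0,"dx": 0,"dy": 0,"dz": 3,"twist": 0},{"gripper": 0,"dx": 0,"dy": 0,"dz": 1,"twist": 0},{"gripper": 0,"dx": 0,"dy": 0,"dz": 0,"twist": 0},{"gripper": 0,"dx": 0,"dy": 0,"dz": 0,"twist": 0}])

```text
clock: 12.8
position: [0.4596, 0.3209, 0.1388]
eef_rot: [[-0.981, 0.193, 0.001], [0.193, 0.981, 0.0], [-0.001, 0.001, -1.0]]
force: [-0.4, 0.5, -7.0]
opening: 0.0151
```

Request:
arm_command(steps=[{"gripper": 0,"dx": 0,"dy": 0,"dz": 1,"twist": 0},{"gripper": 0,"dx": 0,"dy": 0,"dz": 1,"twist": 0},{"gripper": 0,"dx": 0,"dy": 0,"dz": 0,"twist": 0},{"gripper": 0,"dx": 0,"dy": 0,"dz": 0,"twist": 0}])

```text
clock: 13.2
position: [0.459, 0.3207, 0.136]
eef_rot: [[-0.981, 0.193, -0.0], [0.193, 0.981, -0.0], [0.0, -0.0, -1.0]]
force: [-0.9, 0.5, -6.4]
opening: 0.0158
```

Request:
arm_command(steps=[{"gripper": 0,"dx": 0,"dy": 0,"dz": 1,"twist": 0},{"gripper": 0,"dx": 0,"dy": 0,"dz": 1,"twist": 0},{"gripper": 0,"dx": 0,"dy": 0,"dz": 0,"twist": 0},{"gripper": 0,"dx": 0,"dy": 0,"dz": 0,"twist": 0}])

```text
clock: 13.6
position: [0.4591, 0.3207, 0.134]
eef_rot: [[-0.981, 0.193, -0.0], [0.193, 0.981, -0.0], [0.0, -0.0, -1.0]]
force: [0.3, 0.4, -8.0]
opening: 0.0155
```

Request:
arm_command(steps=[{"gripper": 0,"dx": 0,"dy": 0,"dz": 1,"twist": 0},{"gripper": 0,"dx": 0,"dy": 0,"dz": 0,"twist": 0},{"gripper": 0,"dx": 0,"dy": 0,"dz": 0,"twist": 0}])

```text
clock: 13.9
position: [0.4591, 0.3207, 0.1331]
eef_rot: [[-0.981, 0.193, -0.0], [0.193, 0.981, -0.0], [0.0, -0.0, -1.0]]
force: [0.5, -0.2, -7.0]
opening: 0.016
```

Request:
arm_command(steps=[{"gripper": 0,"dx": 0,"dy": 0,"dz": 0.7,"twist": 0},{"gripper": 0,"dx": 0,"dy": 0,"dz": 0,"twist": 0},{"gripper": 0,"dx": 0,"dy": 0,"dz": 0,"twist": 0}])

```text
clock: 14.2
position: [0.4593, 0.3209, 0.1329]
eef_rot: [[-0.981, 0.193, 0.001], [0.193, 0.981, 0.0], [-0.0, 0.001, -1.0]]
force: [-1.1, 0.9, -2.7]
opening: 0.0163
```

Request:
arm_command(steps=[{"gripper": 0,"dx": 0,"dy": 0,"dz": 0.4,"twist": 0},{"gripper": 0,"dx": 0,"dy": 0,"dz": 0,"twist": 0},{"gripper": 24,"dx": 0,"dy": 0,"dz": 0,"twist": 0},{"gripper": 40,"dx": 0,"dy": 0,"dz": 0,"twist": 0},{"gripper": 60,"dx": 0,"dy": 0,"dz": 0,"twist": 0},{"gripper": 60,"dx": 0,"dy": 0,"dz": 0,"twist": 0},{"gripper": 60,"dx": 0,"dy": 0,"dz": 0,"twist": 0},{"gripper": 60,"dx": 0,"dy": 0,"dz": 0,"twist": 0},{"gripper": 60,"dx": 0,"dy": 0,"dz": 0,"twist": 0}])

```text
clock: 15.1
position: [0.4591, 0.3207, 0.132]
eef_rot: [[-0.981, 0.193, -0.0], [0.193, 0.981, -0.0], [0.0, -0.0, -1.0]]
force: [0.2, 0.3, 0.2]
opening: 0.0599
```

Request:
arm_command(steps=[{"gripper": 60,"dx": 0,"dy": 0,"dz": -10,"twist": 0},{"gripper": 60,"dx": 0,"dy": 0,"dz": -25,"twist": 0},{"gripper": 60,"dx": 0,"dy": 0,"dz": -40,"twist": 0},{"gripper": 60,"dx": 0,"dy": 0,"dz": -40,"twist": 0},{"gripper": 60,"dx": 0,"dy": 0,"dz": -40,"twist": 0},{"gripper": 60,"dx": 0,"dy": 0,"dz": -40,"twist": 0},{"gripper": 60,"dx": 0,"dy": 0,"dz": -25,"twist": 0},{"gripper": 60,"dx": 0,"dy": 0,"dz": 0,"twist": 0},{"gripper": 60,"dx": 0,"dy": 0,"dz": 0,"twist": 0}])

```text
clock: 16.0
position: [0.4592, 0.3207, 0.3521]
eef_rot: [[-0.981, 0.193, 0.001], [0.193, 0.981, 0.0], [-0.001, 0.0, -1.0]]
force: [-0.4, -0.6, -0.5]
opening: 0.06
```

Run:
```python
from rep import *
o=state();err(o,(.511,-.29,.35),-4.5)
d={n:optics.grab_frame(n) for n in('scene','side','wrist')}
pickle.dump(d,open('d10.pkl','wb'))
a=cv2.resize(d['side']['pixels'][90:260,200:400,::-1],None,fx=2,fy=2);b=cv2.resize(d['scene']['pixels'][150:320,300:500,::-1],None,fx=2,fy=2)
cv2.imwrite('pics/m10.png',np.vstack([np.hstack([a,b]),cv2.resize(d['wrist']['pixels'][:,:,::-1],(400,250),interpolation=cv2.INTER_AREA).repeat(1,1) if 0 else np.hstack([cv2.resize(d['wrist']['pixels'][:,:,::-1],(400,250),interpolation=cv2.INTER_AREA)]*2)]))
```

```text
t 16.0 pos [0.4592 0.3207 0.3521] theta_y 78.9 tilt [ 7.e-04  3.e-04 -1.e+00] F [-0.4 -0.6 -0.5] T [ 0.06 -0.04 -0.  ] op 0.06 q [ 22.6   3.9  78.1   0.   97.9 -56.3]
need dx,dy,dz [-168.5 -589.3    2. ] twist 1.4555
```

View pics/m10.png

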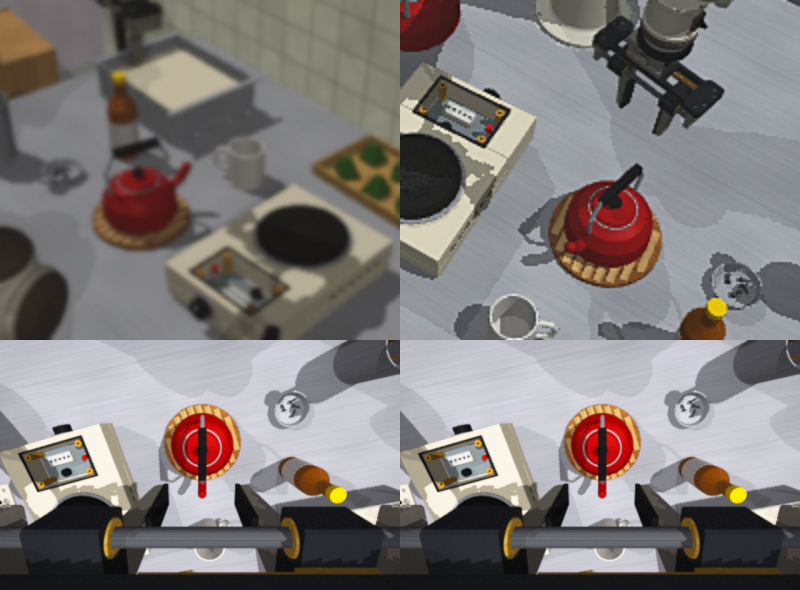

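The kettle stands upright in the middle of the trivet and is released. Now I travel above everything to the cover.

Request:
arm_command(steps=[{"gripper": 60,"dx": -3,"dy": -11,"dz": 0,"twist": 0},{"gripper": 60,"dx": -8,"dy": -29,"dz": 0,"twist": 0},{"gripper": 60,"dx": -11,"dy": -41,"dz": 0,"twist": 0},{"gripper": 60,"dx": -11,"dy": -41,"dz": 0,"twist": 0},{"gripper": 60,"dx": -11,"dy": -41,"dz": 0,"twist": 0},{"gripper": 60,"dx": -11,"dy": -41,"dz": 0,"twist": 0},{"gripper": 60,"dx": -11,"dy": -41,"dz": 0,"twist": 0},{"gripper": 60,"dx": -11,"dy": -41,"dz": 0,"twist": 0},{"gripper": 60,"dx": -11,"dy": -41,"dz": 0,"twist": 0},{"gripper": 60,"dx": -11,"dy": -41,"dz": 0,"twist": 0},{"gripper": 60,"dx": -11,"dy": -41,"dz": 0,"twist": 0},{"gripper": 60,"dx": -11,"dy": -41,"dz": 0,"twist": 0},{"gripper": 60,"dx": -11,"dy": -41,"dz": 0,"twist": 0},{"gripper": 60,"dx": -11,"dy": -41,"dz": 0,"twist": 0},{"gripper": 60,"dx": -11,"dy": -41,"dz": 0,"twist": 0},{"gripper": 60,"dx": -11,"dy": -41,"dz": 0,"twist": 0},{"gripper": 60,"dx": -11,"dy": -41,"dz": 0,"twist": 0},{"gripper": 60,"dx": -10,"dy": -29,"dz": 0,"twist": 0},{"gripper": 60,"dx": -4,"dy": -13,"dz": 0,"twist": 0},{"gripper": 60,"dx": 0,"dy": 0,"dz": 0,"twist": 0}])

```text
clock: 18.15
position: [0.5099, -0.4018, 0.3499]
eef_rot: [[-0.981, 0.195, -0.002], [0.195, 0.981, 0.002], [0.003, 0.001, -1.0]]
force: [1.0, -0.4, 0.6]
opening: 0.0601
```

Request:
arm_command(steps=[{"gripper": 60,"dx": 0,"dy": 0,"dz": 0,"twist": 0.06},{"gripper": 60,"dx": 0,"dy": 0,"dz": 0,"twist": 0.12},{"gripper": 60,"dx": 0,"dy": 0,"dz": 0,"twist": 0.14},{"gripper": 60,"dx": 0,"dy": 0,"dz": 0,"twist": 0.14},{"gripper": 60,"dx": 0,"dy": 0,"dz": 0,"twist": 0.14},{"gripper": 60,"dx": 0,"dy": 0,"dz": 0,"twist": 0.14},{"gripper": 60,"dx": 0,"dy": 0,"dz": 0,"twist": 0.14},{"gripper": 60,"dx": 0,"dy": 0,"dz": 0,"twist": 0.14},{"gripper": 60,"dx": 0,"dy": 0,"dz": 0,"twist": 0.14},{"gripper": 60,"dx": 0,"dy": 0,"dz": 0,"twist": 0.14},{"gripper": 60,"dx": 0,"dy": 0,"dz": 0,"twist": 0.1},{"gripper": 60,"dx": 0,"dy": 0,"dz": 0,"twist": 0.055},{"gripper": 60,"dx": 0,"dy": 0,"dz": 0,"twist": 0},{"gripper": 60,"dx": 0,"dy": 0,"dz": 0,"twist": 0}])

```text
clock: 19.55
position: [0.5111, -0.3992, 0.352]
eef_rot: [[0.076, 0.997, -0.0], [0.997, -0.076, 0.0], [0.0, -0.0, -1.0]]
force: [-0.7, -0.5, 0.4]
opening: 0.0599
```

Run:
```python
from rep import *
o=state()
d={n:optics.grab_frame(n) for n in('scene','side','wrist')}
pickle.dump(d,open('d11.pkl','wb'))
cv2.imwrite('pics/w11.png',d['wrist']['pixels'][:,:,::-1])
for n in d:
    f=d[n];W=cloud(f);rgb=f['pixels'].astype(int);x,y,z=W[...,0],W[...,1],W[...,2]
    m=(abs(z-.004)<.006)&(rgb[...,0]-rgb[...,2]>12)&(rgb.min(-1)>90)&(x>.4)&(x<.65)&(y<-.2)&(y>-.45)
    k,l,st,ce=cv2.connectedComponentsWithStats(cv2.morphologyEx(m.astype(np.uint8),cv2.MORPH_CLOSE,np.ones((7,7))))
    if k>1:
        i=1+st[1:,4].argmax();P=W[(l==i)&m];rc,sz,ang=cv2.minAreaRect((P[:,:2]*1000).astype(np.float32));print(n,'cover',len(P),np.array(rc).round(1),np.array(sz).round(1),round(ang,2),np.median(P[:,2]).round(4))
    m=(z>.036)&(z<.053)&(x>.4)&(x<.62)&(y<-.25)&(y>-.42)&(rgb.max(-1)<75); P=W[m]
    if len(P)>5:
        k,l,st,ce=cv2.connectedComponentsWithStats(m.astype(np.uint8));i=1+st[1:,4].argmax();P=W[l==i]
        rc,sz,ang=cv2.minAreaRect((P[:,:2]*1000).astype(np.float32));print('cbar',len(P),np.array(rc).round(1),np.array(sz).round(1),round(ang,2),np.median(P[:,2]).round(4))
```

```text
t 19.55 pos [ 0.5111 -0.3992  0.352 ] theta_y -4.36 tilt [-2.e-04  3.e-04 -1.e+00] F [-0.7 -0.5  0.4] T [0.   0.02 0.02] op 0.0599 q [-48.6  17.8  62.3   0.   99.9 -44.3]
scene cover 585 [ 510.8 -344.6] [167.4 107.4] 85.98 0.0039
cbar 60 [ 511.5 -343.5] [95.5 15.1] 84.64 0.0456
side cover 963 [ 510.3 -345.4] [168.7 111.2] 85.73 0.0027
cbar 78 [ 506.2 -347.8] [85.2 14. ] 82.76 0.0433
wrist cover 1192 [ 513.  -345.2] [164.8 100.6] 84.93 0.0045
cbar 338 [ 512.4 -344.8] [87.3  8. ] 85.53 0.0465
```

View pics/w11.png

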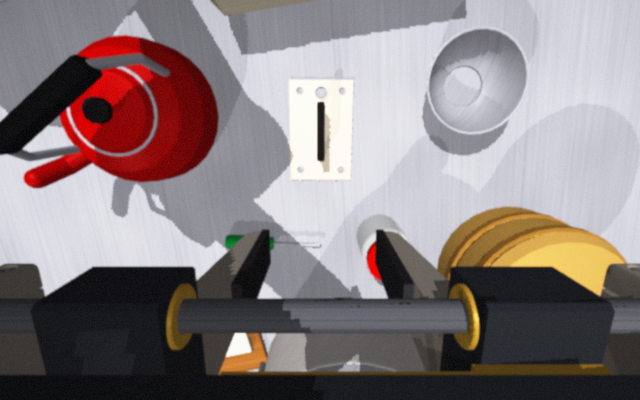

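Run:
```python
from rep import *
d=pickle.load(open('d11.pkl','rb'));d2=pickle.load(open('d8.pkl','rb'))
th=np.radians(-4.4);R=np.array([[np.cos(th),-np.sin(th)],[np.sin(th),np.cos(th)]])
for nm,f in(('s',d['scene']),('w',d['wrist']),('side',d['side']),('s8',d2['scene']),('side8',d2['side'])):
    W=cloud(f).reshape(-1,3);W=W[np.isfinite(W[:,2])]
    L=(W[:,:2]-[.512,-.345])@R
    # obstacles in cover frame z>.07 & below .33
    for zlo,zhi in((.01,.09),(.09,.2),(.2,.33)):
        m=(W[:,2]>zlo)&(W[:,2]<zhi)&(abs(L[:,0])<.16)&(abs(L[:,1])<.16)&~((abs(L[:,0])<.02)&(abs(L[:,1])<.06))
        q=L[m]
        if len(q):
            left=q[q[:,0]<0];right=q[q[:,0]>0]
            for s,qq in(('L',left),('R',right)):
                b=qq[abs(qq[:,1])<.06]
                print(nm,zlo,s,len(qq),'within|y|<60:',len(b),(b.min(0).round(3),b.max(0).round(3)) if len(b) else '')
# holes in wrist
f=d['wrist'];z=0.004
g=cv2.cvtColor(f['pixels'],cv2.COLOR_RGB2GRAY)
cv2.imwrite('pics/w11z.png',cv2.resize(f['pixels'][70:190,270:370,::-1],None,fx=5,fy=5,interpolation=cv2.INTER_CUBIC))
o=(-f['R'].T@f['t'])
for hx,hy in((35,65),(-35,65),(35,-65),(-35,-65),(0,62)):
    c=np.array([.512,-.345])+R@np.array([hx,hy])/1000;p=proj(f,[*c,z])[0];
    print((hx,hy),'pred px',p.round(1),'zoom',((p-[270,70])*5).round(0))
```

```text
s 0.01 L 23 within|y|<60: 12 (array([-0.127, -0.052]), array([-0.027,  0.056]))
s 0.01 R 206 within|y|<60: 12 (array([ 0.021, -0.059]), array([0.16 , 0.059]))
s 0.09 L 0 within|y|<60: 0 
s 0.09 R 83 within|y|<60: 0 
w 0.01 L 0 within|y|<60: 0 
w 0.01 R 608 within|y|<60: 9 (array([0.158, 0.051]), array([0.16, 0.06]))
w 0.09 L 0 within|y|<60: 0 
w 0.09 R 103 within|y|<60: 0 
side 0.01 L 1 within|y|<60: 1 (array([-0.035, -0.035]), array([-0.035, -0.035]))
side 0.01 R 49 within|y|<60: 8 (array([0.154, 0.045]), array([0.16 , 0.059]))
side 0.09 L 0 within|y|<60: 0 
side 0.09 R 33 within|y|<60: 0 
s8 0.01 L 16 within|y|<60: 8 (array([-0.096, -0.055]), array([-0.034,  0.059]))
s8 0.01 R 206 within|y|<60: 11 (array([ 0.025, -0.059]), array([0.159, 0.057]))
s8 0.09 L 0 within|y|<60: 0 
s8 0.09 R 76 within|y|<60: 0 
side8 0.01 L 0 within|y|<60: 0 
side8 0.01 R 52 within|y|<60: 11 (array([0.151, 0.039]), array([0.16, 0.06]))
side8 0.09 L 0 within|y|<60: 0 
side8 0.09 R 32 within|y|<60: 0 
(35, 65) pred px [341.6  91.1] zoom [358. 105.]
(-35, 65) pred px [299.   91.1] zoom [145. 105.]
(35, -65) pred px [340.6 169.8] zoom [353. 499.]
(-35, -65) pred px [300.4 169.9] zoom [152. 499.]
(0, 62) pred px [320.3  93. ] zoom [252. 115.]
```

View pics/w11z.png

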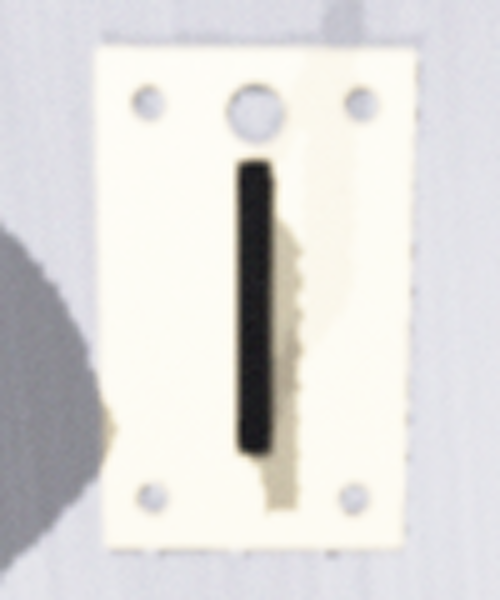

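The predicted holes match the picture within about 0.8 px: window at zoom (256,112), bar along column 255. No obstacle stands in the gripper's footprint. I move over the bar and descend.

Request:
arm_command(steps=[{"gripper": 60,"dx": 24,"dy": -1.2,"dz": 10,"twist": 0.0024},{"gripper": 60,"dx": 30,"dy": -1.5,"dz": 30,"twist": 0},{"gripper": 60,"dx": 0,"dy": 0,"dz": 45,"twist": 0},{"gripper": 60,"dx": 0,"dy": 0,"dz": 45,"twist": 0},{"gripper": 60,"dx": 0,"dy": 0,"dz": 45,"twist": 0},{"gripper": 60,"dx": 0,"dy": 0,"dz": 45,"twist": 0},{"gripper": 60,"dx": 0,"dy": 0,"dz": 30,"twist": 0},{"gripper": 60,"dx": 0,"dy": 0,"dz": 20,"twist": 0},{"gripper": 60,"dx": 0,"dy": 0,"dz": 10,"twist": 0},{"gripper": 60,"dx": 0,"dy": 0,"dz": 0,"twist": 0},{"gripper": 60,"dx": 0,"dy": 0,"dz": 0,"twist": 0}])

```text
clock: 20.8
position: [0.5136, -0.3465, 0.0733]
eef_rot: [[0.08, 0.997, 0.001], [0.997, -0.08, -0.001], [-0.001, 0.002, -1.0]]
force: [0.3, -0.2, 0.9]
opening: 0.0599
```

Run:
```python
from rep import *
o=state();err(o,(.5125,-.345,-.011),-4.5)
f=optics.grab_frame('wrist');cv2.imwrite('pics/w12.png',f['pixels'][:,:,::-1])
W=cloud(f);rgb=f['pixels'].astype(int);z=W[...,2]
m=(z>.036)&(z<.053)&(abs(W[...,0]-.51)<.05)&(abs(W[...,1]+.34)<.07)&(rgb.max(-1)<75); P=W[m]
k,l,st,ce=cv2.connectedComponentsWithStats(m.astype(np.uint8));i=1+st[1:,4].argmax();P=W[l==i]
rc,sz,ang=cv2.minAreaRect((P[:,:2]*1000).astype(np.float32));print('cbar',len(P),np.array(rc).round(1),np.array(sz).round(1),round(ang,2),np.median(P[:,2]).round(4))
```

```text
t 20.8 pos [ 0.5136 -0.3465  0.0733] theta_y -4.59 tilt [ 0.0014 -0.0014 -1.    ] F [ 0.3 -0.2  0.9] T [0.02 0.02 0.03] op 0.0599 q [-45.2  21.1  89.7  -0.   69.1 -40.6]
need dx,dy,dz [ 1.5 -1.3 84.3] twist -0.0016
cbar 1628 [ 512.6 -343.6] [91.4 10.3] 85.01 0.0464
```

View pics/w12.png

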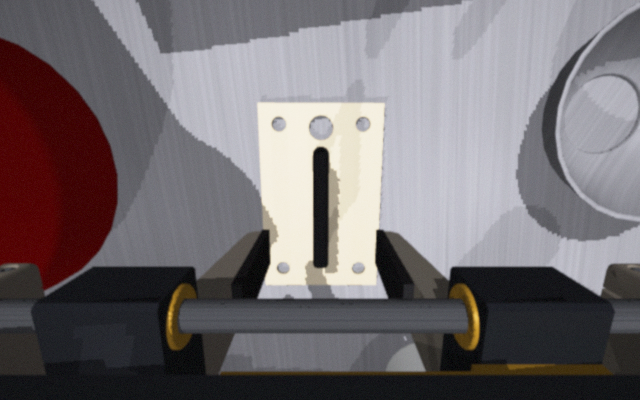

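Request:
arm_command(steps=[{"gripper": 60,"dx": 2,"dy": -0.7,"dz": 25,"twist": 0},{"gripper": 60,"dx": 0,"dy": 0,"dz": 25,"twist": 0},{"gripper": 60,"dx": 0,"dy": 0,"dz": 18,"twist": 0},{"gripper": 60,"dx": 0,"dy": 0,"dz": 8,"twist": 0},{"gripper": 60,"dx": 0,"dy": 0,"dz": 4,"twist": 0},{"gripper": 60,"dx": 0,"dy": 0,"dz": 2,"twist": 0},{"gripper": 60,"dx": 0,"dy": 0,"dz": 0,"twist": 0},{"gripper": 60,"dx": 0,"dy": 0,"dz": 0,"twist": 0}])

```text
clock: 21.65
position: [0.513, -0.3444, -0.0089]
eef_rot: [[0.08, 0.997, 0.001], [0.997, -0.08, -0.001], [-0.001, 0.001, -1.0]]
force: [-0.7, -0.0, -0.7]
opening: 0.0603
```

Run:
```python
from rep import *
o=state();err(o,(.5125,-.345,-.011),-4.5)
f=optics.grab_frame('scene');g=optics.grab_frame('side')
cv2.imwrite('pics/m13.png',np.hstack([cv2.resize(x['pixels'][r:r+100,c:c+100,::-1],None,fx=4,fy=4,interpolation=cv2.INTER_CUBIC) for x,r,c in((f,140,210),(g,220,350))]))
```

```text
t 21.65 pos [ 0.513  -0.3444 -0.0089] theta_y -4.61 tilt [ 0.0013 -0.0013 -1.    ] F [-0.7 -0.  -0.7] T [ 0.02  0.03 -0.02] op 0.0603 q [-45.1  27.1  92.1   0.   60.7 -40.5]
need dx,dy,dz [-0.7 -0.5  2.1] twist -0.0019
```

View pics/m13.png

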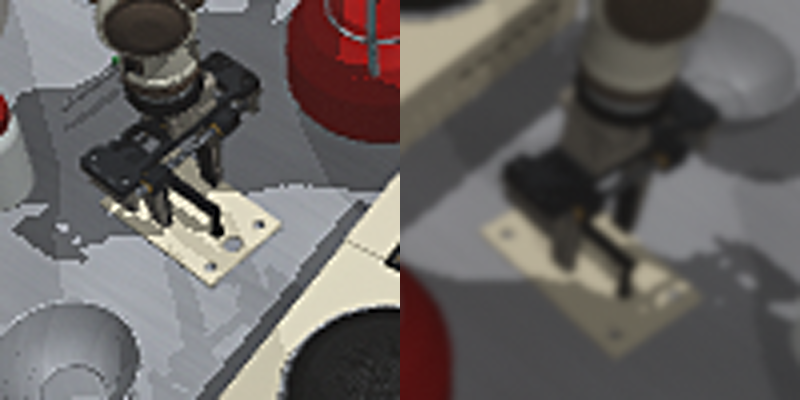

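The fingers straddle the bar, which runs between them in both views. I close with 45 N.

Request:
arm_command(steps=[{"gripper": 60,"dx": -0.5,"dy": -0.4,"dz": 2,"twist": 0},{"gripper": 0,"dx": 0,"dy": 0,"dz": 0,"twist": 0},{"gripper": 0,"dx": 0,"dy": 0,"dz": 0,"twist": 0},{"gripper": 0,"dx": 0,"dy": 0,"dz": 0,"twist": 0},{"gripper": 0,"dx": 0,"dy": 0,"dz": 0,"twist": 0},{"gripper": 0,"dx": 0,"dy": 0,"dz": 0,"twist": 0},{"gripper": 0,"dx": 0,"dy": 0,"dz": 0,"twist": 0},{"gripper": 0,"dx": 0,"dy": 0,"dz": 0,"twist": 0},{"gripper": 0,"dx": 0,"dy": 0,"dz": 0,"twist": 0},{"gripper": 0,"dx": 0,"dy": 0,"dz": 0,"twist": 0},{"gripper": 0,"dx": 0,"dy": 0,"dz": 0,"twist": 0}], grip_force=45)

```text
clock: 22.85
position: [0.512, -0.3442, -0.012]
eef_rot: [[0.08, 0.997, 0.0], [0.997, -0.08, -0.0], [-0.0, 0.0, -1.0]]
force: [0.6, -0.6, -0.1]
opening: 0.0117
```

Request:
arm_command(steps=[{"gripper": 0,"dx": 0,"dy": 0,"dz": -2,"twist": 0},{"gripper": 0,"dx": 0,"dy": 0,"dz": -5,"twist": 0},{"gripper": 0,"dx": 0,"dy": 0,"dz": -10,"twist": 0},{"gripper": 0,"dx": 0,"dy": 0,"dz": -20,"twist": 0},{"gripper": 0,"dx": 0,"dy": 0,"dz": -25,"twist": 0},{"gripper": 0,"dx": 0,"dy": 0,"dz": -25,"twist": 0},{"gripper": 0,"dx": 0,"dy": 0,"dz": -25,"twist": 0},{"gripper": 0,"dx": 0,"dy": 0,"dz": -25,"twist": 0},{"gripper": 0,"dx": 0,"dy": 0,"dz": -15,"twist": 0},{"gripper": 0,"dx": 0,"dy": 0,"dz": -8,"twist": 0},{"gripper": 0,"dx": 0,"dy": 0,"dz": 0,"twist": 0},{"gripper": 0,"dx": 0,"dy": 0,"dz": 0,"twist": 0}], grip_force=45)

```text
clock: 24.05
position: [0.5113, -0.3437, 0.1468]
eef_rot: [[0.08, 0.997, -0.001], [0.997, -0.08, 0.001], [0.001, -0.002, -1.0]]
force: [-0.6, -0.2, -2.6]
opening: 0.0114
```

Run:
```python
from rep import *
o=state()
d={n:optics.grab_frame(n) for n in('scene','side','wrist')}
pickle.dump(d,open('d14.pkl','wb'))
cv2.imwrite('pics/w14.png',d['wrist']['pixels'][:,:,::-1])
p=o['position']
for n in d:
    f=d[n];W=cloud(f);rgb=f['pixels'].astype(int);z=W[...,2]
    m=(abs(W[...,0]-p[0])<.09)&(abs(W[...,1]-p[1])<.12)&(z>p[2]-.01)&(z<p[2]+.035)&(rgb[...,0]-rgb[...,2]>8)&(rgb.min(-1)>70)
    P=W[m]; A=np.c_[P[:,:2]-p[:2],np.ones(len(P))]
    c=np.linalg.lstsq(A,P[:,2],rcond=None)[0]; res=P[:,2]-A@c; k=abs(res)<.004
    c=np.linalg.lstsq(A[k],P[k,2],rcond=None)[0]
    rc,sz,ang=cv2.minAreaRect((P[k][:,:2]*1000).astype(np.float32))
    print(n,len(P),'tilt deg',np.degrees(c[:2]).round(2),'ztop-tcp',(c[2]-p[2]).round(4),np.array(rc).round(1),np.array(sz).round(1),round(ang,2))
```

```text
t 24.05 pos [ 0.5113 -0.3437  0.1468] theta_y -4.61 tilt [-0.0014  0.0014 -1.    ] F [-0.6 -0.2 -2.6] T [ 0.    0.   -0.03] op 0.0114 q [-45.1  16.7  86.5  -0.   76.9 -40.5]
scene 595 tilt deg [-0.02  0.13] ztop-tcp 0.016 [ 510.7 -344. ] [164.6 108.4] 86.08
side 898 tilt deg [-0.57 -0.19] ztop-tcp 0.0138 [ 508.4 -345.4] [168.1 107.4] 86.68
wrist 23852 tilt deg [-0.12  0.14] ztop-tcp 0.0162 [ 511.3 -343.9] [164.7 104.8] 85.44
```

View pics/w14.png

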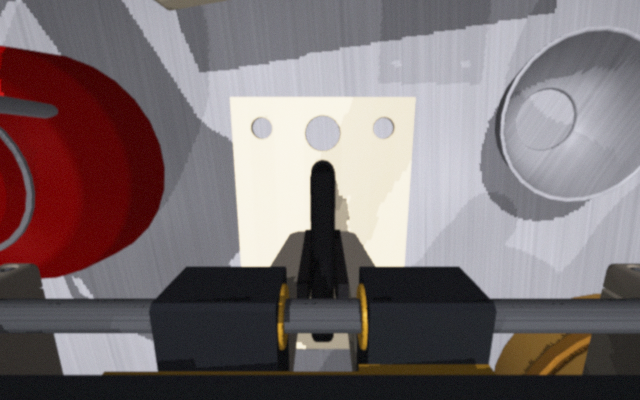

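The cover is held level, with its underside about 12 mm above the reported TCP z and its centre on the TCP. Next I locate the bosses and lamp in the saved views.

Run:
```python
from rep import *
from scipy.optimize import least_squares
B=np.array([[35,65],[-35,65],[35,-65],[-35,-65]])/1000
c0=np.array([.545,-.019]);th=np.radians(4.4)
def rot(t):return np.array([[np.cos(t),-np.sin(t)],[np.sin(t),np.cos(t)]])
bay0=None
def ray(f,uv,z):
    r=f['R'].T@np.linalg.inv(f['K'])@np.array([uv[0],uv[1],1]);o=-f['R'].T@f['t'];return (o+r*(z-o[2])/r[2])[:2]
allp=[]
for fn in('d2','d6','d8','d9','d10','d14'):
    d=pickle.load(open(fn+'.pkl','rb'))
    for n in d:
        f=d[n];hsv=cv2.cvtColor(f['pixels'],cv2.COLOR_RGB2HSV)
        W=cloud(f)
        m=((hsv[...,0]>12)&(hsv[...,0]<32)&(hsv[...,1]>130)&(hsv[...,2]>110)&(abs(W[...,2]-.085)<.006)&(W[...,0]>.36)&(W[...,0]<.55)&(abs(W[...,1]+.03)<.12)).astype(np.uint8)
        k,l,st,ce=cv2.connectedComponentsWithStats(m)
        pts=[]
        for i in range(1,k):
            if st[i,4]>=(25 if n=='wrist' else 6):
                # boss top: centroid incl. hole via bounding hull
                q=np.argwhere(l==i)[:,::-1].astype(np.float32);c=(q.min(0)+q.max(0))/2
                pts.append((ray(f,c,.085),st[i,4]))
        # match
        g=np.array([.4345,-.033]); 
        best=[]
        for b in B:
            e=g+rot(th)@b
            if pts:
                j=min(range(len(pts)),key=lambda j:np.hypot(*(pts[j][0]-e)))
                if np.hypot(*(pts[j][0]-e))<.03: best.append((b,pts[j][0]))
        if len(best)>=3:
            bb=np.array([x[0] for x in best]);pp=np.array([x[1] for x in best])
            s=least_squares(lambda q:(q[:2]+bb@rot(q[2]).T-pp).ravel(),[*g,th],loss='soft_l1',f_scale=.001)
            print(fn,n,len(best),'bay',(s.x[:2]*1000).round(1),'yaw',np.degrees(s.x[2]).round(2),'res mm',(np.abs(s.fun).max()*1000).round(1))
        else: print(fn,n,len(pts),[ (p[0].round(3).tolist(),int(p[1])) for p in pts][:6])
```

```text
d2 scene 3 bay [432.2 -27.5] yaw 4.38 res mm 1.8
d2 side 1 [([0.459, 0.037], 7)]
d2 wrist 4 bay [433.5 -26.1] yaw 4.32 res mm 0.7
d6 scene 2 [([0.393, 0.035], 11), ([0.461, 0.04], 9)]
d6 side 1 [([0.459, 0.037], 8)]
d6 wrist 4 bay [433.6 -26.3] yaw 4.04 res mm 5.9
d8 scene 2 [([0.393, 0.035], 9), ([0.461, 0.04], 8)]
d8 side 1 [([0.459, 0.037], 7)]
d8 wrist 3 bay [433.2 -26.1] yaw 4.2 res mm 0.8
d9 scene 3 bay [432.6 -26.6] yaw 3.92 res mm 0.9
d9 side 1 [([0.459, 0.037], 8)]
d9 wrist 4 bay [431.9 -25.8] yaw 4.46 res mm 1.7
d10 scene 3 bay [431.1 -27.3] yaw 3.37 res mm 0.9
d10 side 1 [([0.459, 0.037], 8)]
d10 wrist 4 bay [432.4 -26.4] yaw 4.5 res mm 0.7
d14 scene 4 bay [432.7 -27.2] yaw 4.63 res mm 1.2
d14 side 1 [([0.459, 0.037], 9)]
d14 wrist 0 []
```

Run:
```python
from rep import *
d=pickle.load(open('d11.pkl','rb'))
for n in d:
    W=cloud(d[n]).reshape(-1,3);rgb=d[n]['pixels'].reshape(-1,3)
    q=W[(W[:,0]>.2)&(W[:,0]<.5)&(W[:,1]<-.1)&(W[:,1]>-.42)&(W[:,2]>.06)&(W[:,2]<.33)]
    if len(q):print(n,q.min(0).round(3),q.max(0).round(3), np.percentile(q,99,axis=0).round(3))
o=state();R=o['eef_rot'];d=np.array([.4328,-.0265,0])-o['position'];d[2]=0;print((R.T@d*1000).round(1))
```

```text
scene [ 0.2   -0.393  0.06 ] [ 0.5   -0.1    0.248] [ 0.494 -0.102  0.244]
side [ 0.2   -0.402  0.06 ] [ 0.5   -0.1    0.244] [ 0.492 -0.104  0.242]
wrist [ 0.2   -0.397  0.06 ] [ 0.416 -0.158  0.244] [ 0.345 -0.199  0.243]
t 24.2 pos [ 0.5112 -0.3436  0.1464] theta_y -4.61 tilt [-0.0019  0.002  -1.    ] F [-0.2 -0.2 -1.9] T [ 0.01  0.05 -0.01] op 0.0115 q [-45.1  16.7  86.6   0.   76.9 -40.5]
[ 309.7 -103.6    0.8]
```

The larger kettle tops out at 0.248 m. I raise the cover well above it, then carry it over the bay and turn it to the ring's yaw.

Request:
arm_command(steps=[{"gripper": 0,"dx": 0,"dy": 0,"dz": -10,"twist": 0},{"gripper": 0,"dx": 0,"dy": 0,"dz": -25,"twist": 0},{"gripper": 0,"dx": 0,"dy": 0,"dz": -30,"twist": 0},{"gripper": 0,"dx": 0,"dy": 0,"dz": -30,"twist": 0},{"gripper": 0,"dx": 0,"dy": 0,"dz": -25,"twist": 0},{"gripper": 0,"dx": 0,"dy": 0,"dz": -15,"twist": 0}])

```text
clock: 24.8
position: [0.5126, -0.3448, 0.2862]
eef_rot: [[0.08, 0.997, 0.003], [0.997, -0.08, -0.003], [-0.002, 0.003, -1.0]]
force: [0.3, -0.5, -3.0]
opening: 0.0117
```

Request:
arm_command(steps=[{"gripper": 0,"dx": 6.6,"dy": -2.2,"dz": 0,"twist": 0},{"gripper": 0,"dx": 15.9,"dy": -5.3,"dz": 0,"twist": 0},{"gripper": 0,"dx": 26.5,"dy": -8.9,"dz": 0,"twist": 0},{"gripper": 0,"dx": 26.5,"dy": -8.9,"dz": 0,"twist": 0},{"gripper": 0,"dx": 26.5,"dy": -8.9,"dz": 0,"twist": 0},{"gripper": 0,"dx": 26.5,"dy": -8.9,"dz": 0,"twist": 0},{"gripper": 0,"dx": 26.5,"dy": -8.9,"dz": 0,"twist": 0},{"gripper": 0,"dx": 26.5,"dy": -8.9,"dz": 0,"twist": 0},{"gripper": 0,"dx": 26.5,"dy": -8.9,"dz": 0,"twist": 0},{"gripper": 0,"dx": 26.5,"dy": -8.9,"dz": 0,"twist": 0},{"gripper": 0,"dx": 26.5,"dy": -8.9,"dz": 0,"twist": 0},{"gripper": 0,"dx": 26.5,"dy": -8.9,"dz": 0,"twist": 0},{"gripper": 0,"dx": 15.9,"dy": -5.3,"dz": 0,"twist": 0},{"gripper": 0,"dx": 6.6,"dy": -2.2,"dz": 0,"twist": 0},{"gripper": 0,"dx": 0,"dy": 0,"dz": 0,"twist": -0.05},{"gripper": 0,"dx": 0,"dy": 0,"dz": 0,"twist": -0.07},{"gripper": 0,"dx": 0,"dy": 0,"dz": 0,"twist": -0.0355},{"gripper": 0,"dx": 0,"dy": 0,"dz": 0,"twist": 0},{"gripper": 0,"dx": 0,"dy": 0,"dz": 0,"twist": 0}])

```text
clock: 26.7
position: [0.4328, -0.027, 0.2822]
eef_rot: [[-0.074, 0.997, -0.001], [0.997, 0.074, 0.0], [0.0, -0.001, -1.0]]
force: [0.1, 1.0, -1.9]
opening: 0.0118
```

Run:
```python
from rep import *
o=state();err(o,(.4328,-.0265,.086),4.3)
d={n:optics.grab_frame(n) for n in('scene','side','wrist')}
pickle.dump(d,open('d15.pkl','wb'))
cv2.imwrite('pics/w15.png',d['wrist']['pixels'][:,:,::-1])
```

```text
t 26.7 pos [ 0.4328 -0.027   0.2822] theta_y 4.23 tilt [-1.3e-03  3.0e-04 -1.0e+00] F [ 0.1  1.  -1.9] T [ 0.02 -0.04  0.02] op 0.0118 q [-19.6 -15.5 103.8  -0.   91.8 -23.8]
need dx,dy,dz [  0.5   0.3 196.2] twist -0.0013
```

View pics/w15.png

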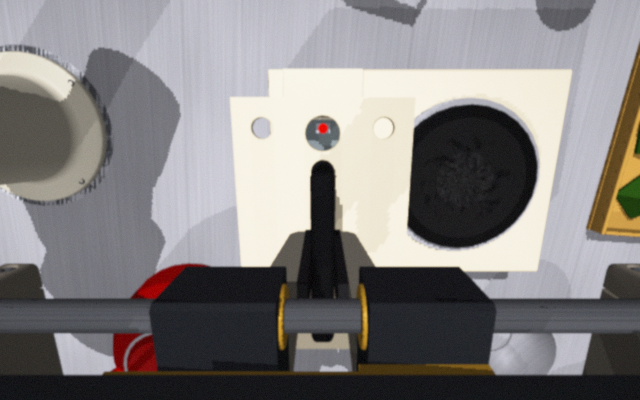

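The lamp already shows inside the window at (322,130). I descend most of the way and check.

Request:
arm_command(steps=[{"gripper": 0,"dx": 0.4,"dy": 0.2,"dz": 12,"twist": -0.001},{"gripper": 0,"dx": 0,"dy": 0,"dz": 25,"twist": 0},{"gripper": 0,"dx": 0,"dy": 0,"dz": 30,"twist": 0},{"gripper": 0,"dx": 0,"dy": 0,"dz": 30,"twist": 0},{"gripper": 0,"dx": 0,"dy": 0,"dz": 30,"twist": 0},{"gripper": 0,"dx": 0,"dy": 0,"dz": 25,"twist": 0},{"gripper": 0,"dx": 0,"dy": 0,"dz": 12,"twist": 0},{"gripper": 0,"dx": 0,"dy": 0,"dz": 6,"twist": 0},{"gripper": 0,"dx": 0,"dy": 0,"dz": 0,"twist": 0},{"gripper": 0,"dx": 0,"dy": 0,"dz": 0,"twist": 0},{"gripper": 0,"dx": 0,"dy": 0,"dz": 0,"twist": 0}])

```text
clock: 27.95
position: [0.4344, -0.0268, 0.1143]
eef_rot: [[-0.076, 0.997, 0.002], [0.997, 0.076, -0.001], [-0.001, 0.002, -1.0]]
force: [0.4, -0.0, -2.1]
opening: 0.0115
```

```bash
cat > chk.py <<'E'
from rep import *
def chk(tag):
    o=state();err(o,(.4328,-.0265,.086),4.3)
    d={n:optics.grab_frame(n) for n in('scene','side','wrist')}
    pickle.dump(d,open(f'd{tag}.pkl','wb'))
    cv2.imwrite(f'pics/w{tag}.png',d['wrist']['pixels'][:,:,::-1])
    cv2.imwrite(f'pics/m{tag}.png',np.hstack([cv2.resize(x['pixels'][r:r+100,c:c+100,::-1],None,fx=4,fy=4,interpolation=cv2.INTER_CUBIC) for x,r,c in((d['scene'],150,280),(d['side'],170,260))]))
    p=o['position']
    for n in d:
        f=d[n];W=cloud(f);rgb=f['pixels'].astype(int);z=W[...,2]
        m=(abs(W[...,0]-p[0])<.09)&(abs(W[...,1]-p[1])<.12)&(z>p[2]+.007)&(z<p[2]+.026)&(rgb[...,0]-rgb[...,2]>8)&(rgb.min(-1)>70)
        P=W[m]; A=np.c_[P[:,:2]-p[:2],np.ones(len(P))]
        c=np.linalg.lstsq(A,P[:,2],rcond=None)[0]; res=P[:,2]-A@c; k=abs(res)<.003
        c=np.linalg.lstsq(A[k],P[k,2],rcond=None)[0]
        rc,sz,ang=cv2.minAreaRect((P[k][:,:2]*1000).astype(np.float32))
        R=W[(abs(z-.085)<.006)&(W[...,0]>.36)&(W[...,0]<.72)&(abs(W[...,1]+.02)<.14)&(rgb.min(-1)>110)&~m]
        print(n,len(P),'tilt',np.degrees(c[:2]).round(2),'ztop',c[2].round(4),'ring z',np.median(R[:,2]).round(4) if len(R) else None,np.array(rc).round(1),np.array(sz).round(1),round(ang,2))
E
python3 -c "from chk import *;chk(16)"
```

```text
t 27.95 pos [ 0.4344 -0.0268  0.1143] theta_y 4.36 tilt [ 2.4e-03 -9.0e-04 -1.0e+00] F [ 0.4 -0.  -2.1] T [ 0.   -0.01  0.02] op 0.0115 q [-19.5  -9.  117.4   0.   71.5 -23.9]
need dx,dy,dz [ 0.5 -1.6 28.3] twist 0.0011
scene 589 tilt [0.67 0.14] ztop 0.1299 ring z 0.0847 [432.9 -28. ] [106.9 164.5] 4.23
side 673 tilt [ 0.08 -0.2 ] ztop 0.1282 ring z 0.0833 [430.7 -28.5] [107.9 166.2] 4.1
wrist 23860 tilt [ 0.12 -0.03] ztop 0.1307 ring z 0.0858 [434. -27.] [104.7 164.5] 4.29
```

View pics/w16.png

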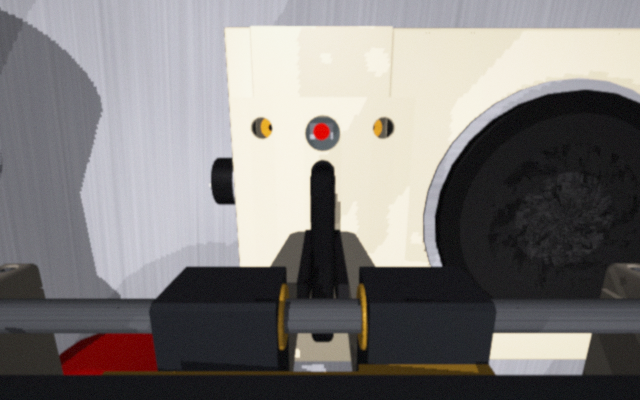

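View pics/m16.png

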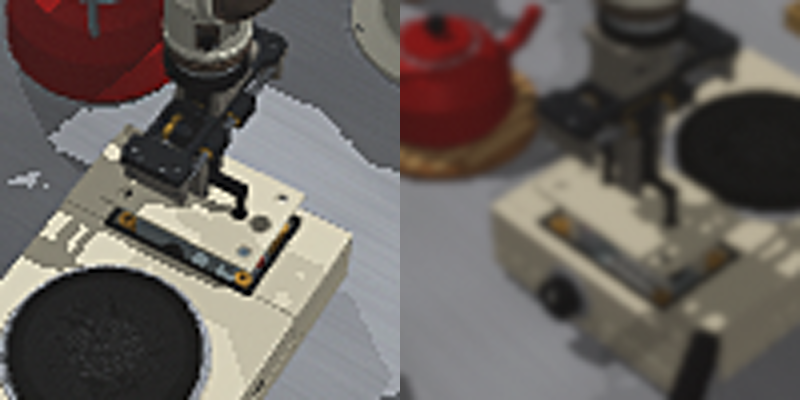

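Window and lamp coincide at (322,131), and brass shows in both visible holes. The cover is about 38 mm above the gasket, so I go down 28 mm slowly.

Request:
arm_command(steps=[{"gripper": 0,"dx": 0,"dy": -0.5,"dz": 6,"twist": 0},{"gripper": 0,"dx": 0,"dy": 0,"dz": 8,"twist": 0},{"gripper": 0,"dx": 0,"dy": 0,"dz": 6,"twist": 0},{"gripper": 0,"dx": 0,"dy": 0,"dz": 4,"twist": 0},{"gripper": 0,"dx": 0,"dy": 0,"dz": 2,"twist": 0},{"gripper": 0,"dx": 0,"dy": 0,"dz": 1,"twist": 0},{"gripper": 0,"dx": 0,"dy": 0,"dz": 0,"twist": 0},{"gripper": 0,"dx": 0,"dy": 0,"dz": 0,"twist": 0},{"gripper": 0,"dx": 0,"dy": 0,"dz": 0,"twist": 0},{"gripper": 0,"dx": 0,"dy": 0,"dz": 0,"twist": 0}])

```text
clock: 29.1
position: [0.433, -0.0265, 0.0862]
eef_rot: [[-0.076, 0.997, 0.0], [0.997, 0.076, -0.0], [-0.0, 0.0, -1.0]]
force: [0.3, 0.4, -2.8]
opening: 0.0115
```

Run:
```python
from chk import *
chk(17)
f=pickle.load(open('d17.pkl','rb'))['wrist']
cv2.imwrite('pics/w17z.png',cv2.resize(f['pixels'][90:170,230:415,::-1],None,fx=4.2,fy=4.2,interpolation=cv2.INTER_CUBIC))
for nm,b,z in(('a',(35,65),.085),('c',(-35,65),.085),('lamp',(0,62),.080)):
    t=np.radians(4.35);R=np.array([[np.cos(t),-np.sin(t)],[np.sin(t),np.cos(t)]])
    p=proj(f,[*(np.array([.4328,-.0265])+R@np.array(b)/1000),z])[0];print(nm,p.round(1),((p-[230,90])*4.2).round(0))
for i in range(6):
    state()
    optics.grab_frame('side')
```

```text
t 29.1 pos [ 0.433  -0.0265  0.0862] theta_y 4.36 tilt [ 4.e-04 -1.e-04 -1.e+00] F [ 0.3  0.4 -2.8] T [ 0.01 -0.03  0.  ] op 0.0115 q [-19.6  -6.9 119.    0.   67.9 -23.9]
need dx,dy,dz [ 0.1 -0.2  0.2] twist 0.0011
scene 570 tilt [ 0.41 -0.17] ztop 0.1018 ring z 0.0848 [431.9 -28.1] [105.5 165.3] 5.29
side 649 tilt [-0.26 -0.25] ztop 0.1 ring z 0.0831 [430.1 -28.2] [106.5 166.6] 4.71
wrist 23872 tilt [0.02 0.01] ztop 0.1028 ring z 0.0858 [432.9 -26.7] [104.6 164.4] 4.39
a [378.  127.4] [622. 157.]
c [266.5 127.5] [153. 157.]
lamp [322.3 132.2] [388. 177.]
t 29.25 pos [ 0.4329 -0.0265  0.0861] theta_y 4.36 tilt [ 1.e-04 -0.e+00 -1.e+00] F [-0.2 -0.4 -1.9] T [-0.03 -0.01  0.02] op 0.0114 q [-19.6  -6.9 119.    0.   67.9 -23.9]
t 29.3 pos [ 0.4329 -0.0265  0.0861] theta_y 4.36 tilt [ 1.e-04 -0.e+00 -1.e+00] F [-0.2  0.1 -2.5] T [-0.02  0.01 -0.02] op 0.0116 q [-19.6  -6.9 119.   -0.   67.9 -23.9]
t 29.35 pos [ 0.4328 -0.0265  0.086 ] theta_y 4.36 tilt [ 0. -0. -1.] F [-0.3  0.5 -2.7] T [0.02 0.02 0.  ] op 0.0115 q [-19.6  -6.9 119.   -0.   67.9 -23.9]
t 29.4 pos [ 0.4328 -0.0265  0.086 ] theta_y 4.36 tilt [ 0.  0. -1.] F [-0.4 -0.  -2.2] T [-0.01  0.03 -0.01] op 0.0115 q [-19.6  -6.9 119.    0.   67.9 -23.9]
t 29.45 pos [ 0.4328 -0.0265  0.086 ] theta_y 4.36 tilt [-0. -0. -1.] F [-0.2 -0.1 -2.6] T [-0.   -0.04 -0.06] op 0.0117 q [-19.6  -6.9 119.   -0.   67.9 -23.9]
t 29.5 pos [ 0.4328 -0.0265  0.086 ] theta_y 4.36 tilt [-0. -0. -1.] F [-0.1  0.1 -2.7] T [ 0.02 -0.08 -0.01] op 0.0113 q [-19.6  -6.9 119.   -0.   67.9 -23.9]
```

View pics/w17z.png

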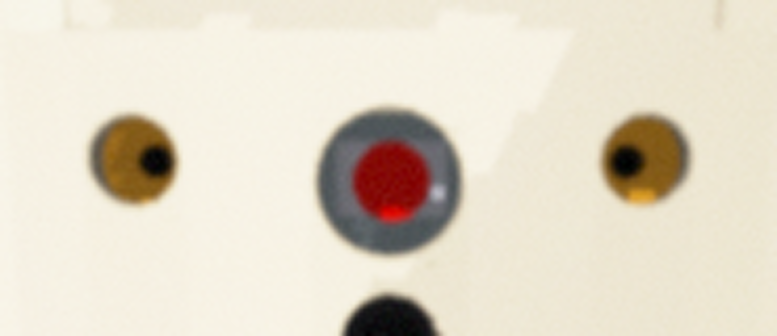

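View pics/m17.png

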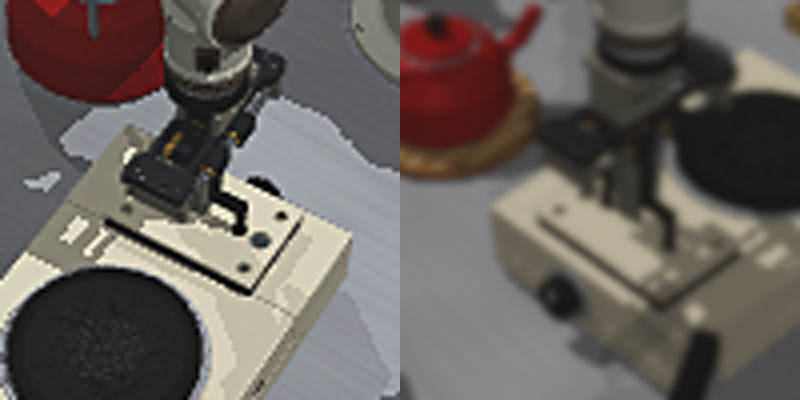

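Run:
```python
from rep import *
f=pickle.load(open('d17.pkl','rb'))['wrist']
def ray(uv,z):
    r=f['R'].T@np.linalg.inv(f['K'])@np.array([uv[0],uv[1],1]);o=-f['R'].T@f['t'];return (o+r*(z-o[2])/r[2])[:2]
g=cv2.resize(f['pixels'][90:170,230:415],None,fx=4.2,fy=4.2,interpolation=cv2.INTER_CUBIC)
U=lambda x,y:((x+.5)/4.2+230-.5,(y+.5)/4.2+90-.5)
# plate-top hole outlines by threshold on non-cream
m=((g.astype(int).min(-1)<140)).astype(np.uint8)
k,l,st,ce=cv2.connectedComponentsWithStats(m)
H={}
for i in range(1,k):
    if st[i,4]>1500: 
        c=(st[i,0]+st[i,2]/2-.5,st[i,1]+st[i,3]/2-.5);print('hole outline',np.round(c,1),st[i,2:4],(ray(U(*c),.102)*1000).round(1))
m=(g.astype(int).max(-1)<60).astype(np.uint8);k,l,st,ce=cv2.connectedComponentsWithStats(m)
for i in range(1,k):
    if 200<st[i,4]<2500: print('thread',ce[i].round(1),st[i,4],(ray(U(*ce[i]),.085)*1000).round(1))
r=((g[...,0].astype(int)-g[...,1]>70)&(g[...,1]<60)).astype(np.uint8);k,l,st,ce=cv2.connectedComponentsWithStats(r);i=1+st[1:,4].argmax();print('lamp',ce[i].round(1),(ray(U(*ce[i]),.080)*1000).round(1))
t=ctrl.get_obs();print(t['clock'])
```

```text
hole outline [388.5 182. ] [144 145] [428.   35.4]
hole outline [133.5 159. ] [88 89] [392.9  35.9]
hole outline [645.  159.5] [89 90] [462.8  41.1]
hole outline [390.5 314. ] [98 43] [429.7  17.3]
thread [155.4 161. ] 669 [393.1  35.4]
thread [626.4 161.5] 702 [463.3  40.6]
thread [389.3 320.2] 2381 [429.7  14.3]
lamp [391.  181.3] [428.4  34.9]
29.55
```

The hole centres sit about 0.5 mm from the threads in x and y, the lamp is centred in its window, the gap is 10 mm, and the arm is still. I hand the job in.

```bash
python3 -c "
from rep import *
from station import ticket
state();print(ticket.hand_in())"
```

```text
t 29.55 pos [ 0.4328 -0.0265  0.086 ] theta_y 4.36 tilt [-0.  0. -1.] F [ 0.   0.4 -2.6] T [ 0.05  0.03 -0.02] op 0.0111 q [-19.6  -6.9 119.    0.   67.9 -23.9]
the job is handed in; nothing more can be done
None
```

The red kettle stands upright on the trivet, released, and the arm is holding the cover still and level about 10 mm above the gasket. I handed the job in at 29.55 s.

**Failed first grasp:** my first grasp of the kettle closed on nothing, and the kettle did not move. The cameras showed the real fingertips about 32 mm behind the reported TCP. I corrected for that, and both later grasps held.

**Kettle:** I lowered it onto the trivet in small steps until the force showed it resting there, then let go. Pictures after release showed it centred on the trivet.

**Last checks on the cover:**
- **Alignment:** the two holes the wrist camera can see are about 0.5 mm from their threaded bosses, and the lamp sits within about 0.5 mm of the window's centre. The other two holes were not checked directly; they follow from the plate's position and angle.
- **Height and level:** the gap above the gasket measures 10 mm in the wrist view and the tilt there is about 0.02°. The coarser scene and side views give tilts up to about 0.4° and the cover's position 1–3 mm differently; I put that down to calibration error and their lower resolution.
- **Contact:** the force reading showed only the cover's weight, about 2.5 N. I saw no sign of contact with the ring or of anything else being moved.

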